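# Free a vial from the checking block and show it to the inspection camera

## Task

Turn the black knob on the vial checking block a quarter turn anticlockwise (seen from above) so that its steel stop arm swings out of the way, then slide the steel keeper back towards the knob by its upright fin until the vial's cap is uncovered. Lift the vial out of its socket and hold it up to the inspection camera: its middle 12 cm straight in front of the lens at lens height, tipped about 30 degrees from upright with its base towards the lens and its cap leaning straight away from it. Finish while holding it still there in the gripper, and leave the keeper back, the camera where it is and the things lying around undisturbed.

Things in the scene. Friction and masses are not known exactly. Their poses are not given: they have to be found in the camera images.
- vial_block: Fixed holder, 190 x 84 mm aluminium foot. Origin on the worktop under the socket centre; z up; x runs from the socket along the block to the knob, y across. Built along x: white socket block 50 x 50 mm, 18 mm high, with a round well 34 mm wide whose floor is at z = 6 mm; then, from x = 27 to 125 mm, an aluminium guide 44 mm wide, top at z = 70 mm (guide lips to z = 78 mm), on which the keeper slides; knob axis at x = 98 mm, y = 0. Whole height 119 mm.
- keeper (a joint): Travel of the steel keeper plate in m: 0 = forward over the vial's cap (start), up to 0.048 = fully back (hard stop). Slides along the block's +x with about 1.5 N friction and stays where it is left. The plate is 26 mm wide, 5 mm thick, top at z = 75 mm; at 0 its front edge is 13 mm in front of the vial's axis and its underside 2 mm above the cap. From about 0.033 the vial can be lifted straight out. It can not move while the knob's stop arm stands behind its fin.
- keeper_fin (a point): Top centre of the keeper's upright grip fin: 20 mm along the block's x, 12 mm thick across (y), 31 mm tall, from z = 75 to 106 mm; at keeper 0 it stands 26 mm behind the vial's axis. Pinch it across its 12 mm from above, fingertips above z = 80 mm. Axes as the block.
- clamp_knob (a joint): Angle of the clamp knob in rad about the vertical: 0 = locked (start, within 0.04; the steel stop arm points to the fin), grows anticlockwise seen from above to a stop at 1.571 (arm points across, to the block's -y: free). The keeper is free from about 1.1. Friction 0.08 N m; it stays where left.
- knob_grip (a point): On the knob's axis at the height to grip (z = 109 mm above the worktop). The black grip bar is 46 mm long, 14 mm thick and 26 mm tall (z = 93 to 119 mm); its length is this point's x axis (turns with the knob; parallel to the block's x at 0). Below it a 38 mm disc (z = 88 to 94 mm) and the 13 mm wide stop arm, 60 mm long from the axis, at z = 78 to 86 mm.
- vial: The injection vial standing upright in the block's socket, under the keeper: amber glass with cap, 32 mm wide, 62 mm tall, mass about 30 g. Origin at the centre of its underside, z axis to the cap. Its lower 12 mm are in the well with 1 mm clearance all round. The widest part reaches up to about 35 mm from its base, the shoulder narrows above.
- vial_mid (a point): Middle of the vial, on its axis 31 mm above its underside. Axes as the vial.
- vial_cap (a point): Centre of the cap's top, 62 mm above the vial's underside.
- lens (a point): Centre of the inspection camera's front lens face, between 170 and 240 mm above the worktop (the head's height differs from run to run; it is clamped stiffly and does not move by itself, leave it alone). The camera looks level along this point's -x axis (z up). The lens barrel is 34 mm wide, the grey head behind it 52 mm wide and 46 mm high; it sits on a fixed stand whose steel post (16 mm wide, 310 mm tall, round grey foot 100 mm wide) stands 75 mm behind the lens face.
- view_spot (a point): The place where the vial's middle shall be: 120 mm straight in front of the lens, same height. Its z axis is the wanted direction of the vial's axis from base to cap: 30 degrees from vertical, leaning straight away from the camera; its y axis is level, across the view.
- carton: Bystander: small flat paper carton 55 x 110 x 30 mm lying on the worktop, origin under its centre.
- tape_roll: Bystander: roll of tape, 105 mm wide, 25 mm high, lying flat, origin under its centre.
- spare_vial: Bystander: a smaller vial, 25 mm wide, 52 mm tall, standing loose on the worktop, origin under its centre. Not the one to show.
Not all that is in view belongs to the job. Several things have the shape of the vial_block; the one meant has the colours described above.

How it is judged:
By the outcome, as a careful person would: the job done as asked, in the order asked, and still so for the second after the job is handed in, while the arm keeps its last pose, push and grip.
It also fails if it takes over 51 s, if anything falls off the work surface, if the arm or the gripper's body presses on something with over 40 N, if the wrist force passes 120 N, or if a joint passes its speed limit or range.

## Robot

A 6-joint arm with a two-finger parallel gripper is mounted at the origin on a cart in front of the work surface, level with it; the furniture and walls round the work are solid. World frame = base frame: x ahead of the robot, y to its left, z up, the work surface at z = 0. Lengths are in m, angles in rad, forces in N, time in s.
With the tool pointing down it reaches from about 0.325 to 0.775 m from the base axis. Payload 5.5 kg.
Tool frame: the origin (TCP) lies midway between the tips of the shut fingers; the grasp point (between the pads) lies 19 mm behind it; z points along the fingers, y is the direction in which the jaws open and shut (so a half turn about z gives the same grasp; the last joint's range is limited). The gripper opens to 85 mm and grips with 20 to 120 N. Pads are 22 mm wide; open, the fingers measure 114 mm over their backs; the gripper's body (76 mm by 85 mm) begins 54 mm behind the grasp point. The pads swing forward as they close: fully open they stand 13 mm farther back than shut.
Start: joints at [-1.315, 0.091, 1.231, -0, 1.82, -0.057], TCP at [0.185, -0.571, 0.199] pointing down, gripper open.
Joint ranges: [-2.87, 2.87], [-0.86, 2.18], [0.17, 2.46], [-1.51, 4.65], [0.06, 2.69], [-2.65, 2.65]. Speed limits (rad/s): [2.57, 2.57, 3.01, 3.14, 3.14, 3.14].

## Interface

Orientations are given as a unit quaternion [x, y, z, w].
In Python, from plant import * gives the robot as it stands.
- The arm moves only by the tool drive_tool, never from a script. Its argument "moves" is a list of rows, each a list of 2 entries, a list of its own where there are three numbers: the shift along the tool's x, y, z in m, then the turn, a rotation vector about the tool's x, y, z in degrees. In form: [[[dx, dy, dz], [ax, ay, az]], ...]. A call has 1 to 20 rows; each row shifts and turns the commanded pose from where the row before left it, along the tool's axes as they then stand; what a row does not reach is not made up. A row lasts 1/10 s, in which the tool goes at most 50 mm and 8.59 degrees, less where a joint would pass 70% of its speed; a pose out of reach is approached as far as the arm can. A call with a gripper value outside its range is refused whole. "hand" is the opening, from 0 (shut) to 1 (fully open), set as the call begins (left out, the last holds). The fingers move at their own pace and stop on an object; "newtons" is the grip in N (left out, the last holds). Time passes only in rows, so rows that do not move let the fingers close. It gives the time, the measured TCP pose, the force and the opening at its end, in the units of the state.
- observe(): the state, without advancing time (a new reading comes with each control period).
- camera(name): name is "scene" or "top" or "wrist"; returns a dict with "image" (400x640x3 uint8, red, green, blue), "fx", "fy", "cx", "cy" (pixels), "R" (3x3) and "t" (3): a world point X has camera coordinates R X + t. Camera axes: x right, y down, z forward; pixel columns grow to the right and rows downward; lengths in m; the calibration is good to about 2 mm. A picture is of the moment at which its call begins. There is no depth.
- close_job(): hands the job in, once; it reports no verdict.
The state is a dict: "t": time; "joints": joint angles; "joint_vel": joint speeds; "effort": joint torques, N m; "ee_pos": TCP position; "eef_rot": TCP orientation; "ft_force": force on the tool from outside, world axes, zero at the start; "moment": the same for the moment, N m; "finger_gap": finger opening in m.
Only numpy, scipy, OpenCV 4.12 (cv2) and the standard library are available. Lean on these libraries where they do the work, as an engineer would, in place of code of your own. Each camera call takes 0.05 s, during which the arm holds its last target.

## Working session

There is one attempt and no reset: what is moved stays moved. The work goes in short steps, Python scripts to look and compute and a tool call to move; the robot and the scene stay as the last step left them, time stands still between calls to the robot, and variables do not carry over. Pictures are saved under pics/ and viewed, and the job is handed in when it is done.

Besides the shell and the picture viewer there is one more tool, called after "Emit:" as name([rows], argument=value, ...), one row to a line, values as JSON. drive_tool: Moves the arm, as the interface text tells. Its arguments: {"type":"object","properties":{"moves":{"type":"array","items":{"type":"array"}},"hand":{"type":"number"},"newtons":{"type":"number"}},"required":["moves"]}

```bash
ls; mkdir -p pics; python3 - <<'E'
from plant import *
import cv2,pickle
print(observe())
d={}
for n in("scene","top","wrist"):
    c=camera(n);d[n]=c;cv2.imwrite(f"pics/a_{n}.png",c["image"][:,:,::-1]);print(n,c["fx"],c["cx"],c["cy"],c["R"],c["t"])
pickle.dump(d,open("a.pkl","wb"))
E
```

```text
pics
{'t': 0.0, 'joints': array([-1.31471716e+00,  9.18659757e-02,  1.23191071e+00,  1.00564264e-05,
        1.81982596e+00, -5.67472517e-02]), 'joint_vel': array([-0.0001343 ,  0.00192846,  0.00042479, -0.00105438,  0.00030819,
        0.00032474]), 'effort': array([ 2.44336930e-03, -4.58726907e+01, -4.18015695e+01, -1.06648606e-04,
        1.18096545e-02,  5.51042358e-07]), 'ee_pos': array([ 0.18453218, -0.57053697,  0.19793268]), 'eef_rot': array([ 9.87791681e-01,  1.55777355e-01, -9.51479765e-05, -1.00049353e-03]), 'ft_force': array([ 0.03321249, -0.08208702,  0.49753043]), 'moment': array([ 0.03226056, -0.01140715,  0.00875482]), 'finger_gap': 0.08517634020198238}
scene 437.8440506795545 324.9639697890049 197.5698063640238 [[-0.61658563 -0.78719225  0.01226867]
 [-0.58880113  0.45073469 -0.67093328]
 [ 0.52262357 -0.42091163 -0.74141622]] [0.36322075 0.4186921  0.89167768]
top 431.750845078115 313.1139608899636 195.29216659439868 [[ 0.01400678 -0.99977269 -0.01607428]
 [-0.99581066 -0.01249491 -0.09058154]
 [ 0.09036011  0.0172757  -0.99575931]] [-0.00926175  0.58664249  1.35893488]
wrist 313.9473901910544 321.1148334061338 198.7246770436308 [[ 0.30899159 -0.95106267 -0.00199961]
 [-0.90217277 -0.29377185  0.31588352]
 [-0.30101245 -0.09580136 -0.94879587]] [-0.59986873 -0.04163753  0.37934534]
```

View pics/a_scene.png

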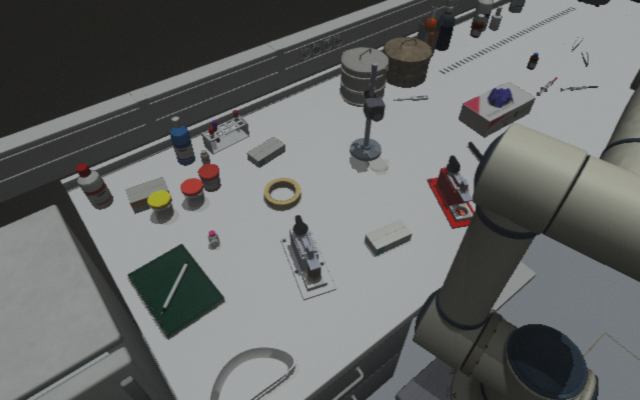

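View pics/a_top.png

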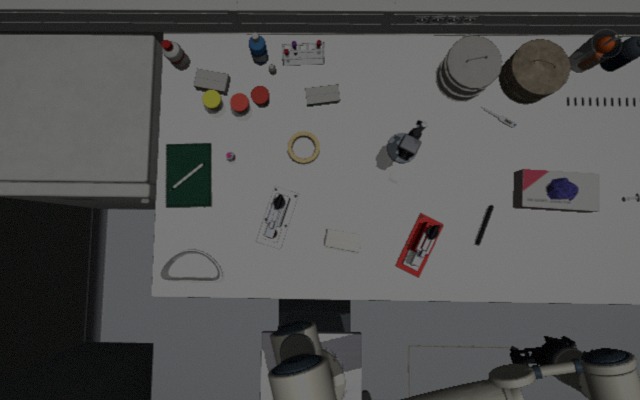

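View pics/a_wrist.png

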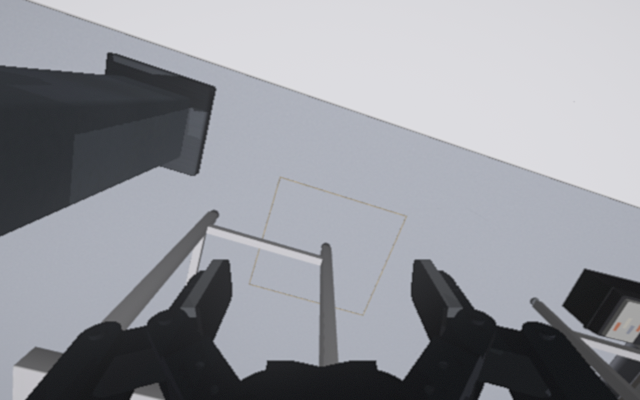

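```bash
python3 - <<'E'
import cv2,pickle,numpy as np
d=pickle.load(open("a.pkl","rb"))
def crop(n,x0,y0,w,h,s,o):
    im=d[n]["image"][y0:y0+h,x0:x0+w,::-1]
    return cv2.convertScaleAbs(cv2.resize(im,None,fx=s,fy=s,interpolation=cv2.INTER_CUBIC),alpha=1.3)
a=crop("top",245,170,65,90,6,0);b=crop("top",370,105,65,90,6,0)
cv2.imwrite("pics/b1.png",np.hstack([a,b]))
a=crop("scene",270,200,75,110,5,0);b=crop("scene",335,55,75,110,5,0)
cv2.imwrite("pics/b2.png",np.hstack([a,b]))
E
```

```text
(no output)
```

View pics/b1.png

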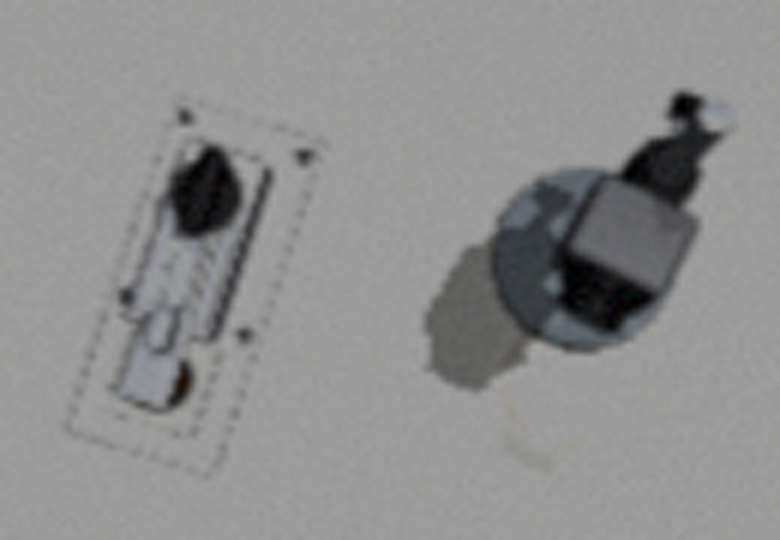

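View pics/b2.png

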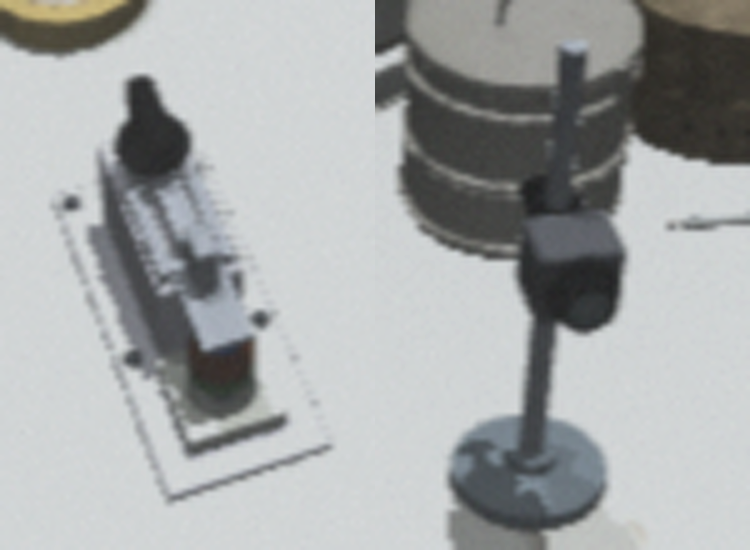

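```bash
cat >h.py <<'E'
import numpy as np,cv2,pickle
from scipy.optimize import least_squares
from scipy.spatial.transform import Rotation as Rot
def proj(c,X):
    p=np.asarray(X)@c["R"].T+c["t"];return np.c_[c["fx"]*p[...,0]/p[...,2]+c["cx"],c["fy"]*p[...,1]/p[...,2]+c["cy"]]
def onz(c,uv,z):
    r=c["R"].T@np.array([(uv[0]-c["cx"])/c["fx"],(uv[1]-c["cy"])/c["fy"],1]);o=-c["R"].T@c["t"]
    return o+r*(z-o[2])/r[2]
def tri(obs):
    f=lambda X:np.concatenate([(proj(c,X[None])[0]-uv) for c,uv in obs])
    s=least_squares(f,np.array([.5,0,.1]));return s.x,np.abs(s.fun).max()
def shot(name,fn):
    from plant import camera
    c=camera(name);pickle.dump(c,open(fn+".pkl","wb"));cv2.imwrite("pics/"+fn+".png",c["image"][:,:,::-1]);return c
def blockpts(x,y,th,P):
    P=np.asarray(P,float);c,s=np.cos(th),np.sin(th)
    return np.c_[x+c*P[:,0]-s*P[:,1],y+s*P[:,0]+c*P[:,1],P[:,2]]
E
python3 - <<'E'
from h import *
d=pickle.load(open("a.pkl","rb"));T=d["top"];S=d["scene"]
for uv in[(256,241.7),(280.8,249.2),(299.2,194.2),(275,186.3)]:print("foot top",onz(T,uv,.005))
# scene: crop/5+(270,200)
for uv in[(270+170/5,200+500/5),(270+330/5,200+445/5),(270+55/5,200+205/5)]:print("foot scn",onz(S,uv,.005))
# camera stand foot centre
tc=(370+580/6,105+260/6); sc=(335+(527-375)/5,55+475/5)
print("foot ctr",onz(T,tc,.01),onz(S,sc,.01))
# post top
print("posttop",tri([(T,(370+700/6,105+105/6)),(S,(335+(573-375)/5,55+47/5))]))
# lens centre: scene blob lens (590,305)
print("lens cyl in scene ray z .17,.2,.24",[onz(S,(335+(590-375)/5,55+305/5),z) for z in(.17,.2,.24)])
print("lens top", [onz(T,(370+600/6,105+310/6),z) for z in(.17,.2,.24)])
print("head top corners",[onz(T,(370+a/6,105+b/6),.225) for a,b in[(605,178),(693,222),(655,295),(567,248)]])
E
```

```text
foot top [0.43564471 0.18153079 0.005     ]
foot top [0.41273324 0.10071883 0.005     ]
foot top [0.59167651 0.04433681 0.005     ]
foot top [0.61662824 0.12395487 0.005     ]
foot scn [0.43436003 0.184366   0.005     ]
foot scn [0.41098552 0.10569224 0.005     ]
foot scn [0.61081222 0.13005956 0.005     ]
foot ctr [ 0.7482507 -0.4997964  0.01     ] [ 0.74059993 -0.28157658  0.01      ]
posttop (array([ 0.82442272, -0.45891269,  0.19997917]), np.float64(20.35819880229201))
lens cyl in scene ray z .17,.2,.24 [array([ 0.70050384, -0.27669028,  0.17      ]), array([ 0.67329957, -0.24740746,  0.2       ]), array([ 0.63702722, -0.20836369,  0.24      ])]
lens top [array([ 0.69113255, -0.45454387,  0.17      ]), array([ 0.68556019, -0.44412928,  0.2       ]), array([ 0.67813037, -0.43024315,  0.24      ])]
head top corners [array([ 0.74257231, -0.43889578,  0.225     ]), array([ 0.72238861, -0.47875861,  0.225     ]), array([ 0.68816721, -0.46068083,  0.225     ]), array([ 0.70963223, -0.42089776,  0.225     ])]
```

```bash
python3 - <<'E'
from h import *
d=pickle.load(open("a.pkl","rb"));T=d["top"];S=d["scene"]
q=lambda a,b:(370+(a-390)/6,105+b/6)
print("foot ctr",onz(T,q(580,260),.01),onz(S,(335+(527-375)/5,55+475/5),.01))
print("posttop",tri([(T,q(715,112)),(S,(335+(573-375)/5,55+47/5))]))
print("lens scn",[onz(S,(335+(590-375)/5,55+305/5),z).round(3) for z in(.17,.2,.24)])
print("lens top", [onz(T,q(603,315),z).round(3) for z in(.17,.2,.24)])
for z in(.2,.225,.25):print("head top corners",z,[onz(T,q(a,b),z).round(3) for a,b in[(605,178),(693,222),(655,295),(567,248)]])
for z in(.2,.225,.25):print("head top corners scn",z,[onz(S,(335+(a-375)/5,55+b/5),z).round(3) for a,b in[(620,255),(530,258),(530,218),(608,212)]])
P=[(-.03,0,0)]
E
```

```text
foot ctr [ 0.74597591 -0.28851936  0.01      ] [ 0.74059993 -0.28157658  0.01      ]
posttop (array([ 0.75110674, -0.29169933,  0.30449542]), np.float64(0.1679579554146926))
lens scn [array([ 0.701, -0.277,  0.17 ]), array([ 0.673, -0.247,  0.2  ]), array([ 0.637, -0.208,  0.24 ])]
lens top [array([ 0.687, -0.269,  0.17 ]), array([ 0.681, -0.263,  0.2  ]), array([ 0.674, -0.255,  0.24 ])]
head top corners 0.2 [array([ 0.747, -0.265,  0.2  ]), array([ 0.726, -0.306,  0.2  ]), array([ 0.691, -0.288,  0.2  ]), array([ 0.713, -0.247,  0.2  ])]
head top corners 0.225 [array([ 0.741, -0.26 ,  0.225]), array([ 0.721, -0.3  ,  0.225]), array([ 0.686, -0.282,  0.225]), array([ 0.708, -0.242,  0.225])]
head top corners 0.25 [array([ 0.735, -0.255,  0.25 ]), array([ 0.715, -0.294,  0.25 ]), array([ 0.681, -0.277,  0.25 ]), array([ 0.703, -0.237,  0.25 ])]
head top corners scn 0.2 [array([ 0.697, -0.292,  0.2  ]), array([ 0.725, -0.25 ,  0.2  ]), array([ 0.754, -0.275,  0.2  ]), array([ 0.731, -0.315,  0.2  ])]
head top corners scn 0.225 [array([ 0.673, -0.266,  0.225]), array([ 0.701, -0.225,  0.225]), array([ 0.728, -0.25 ,  0.225]), array([ 0.706, -0.288,  0.225])]
head top corners scn 0.25 [array([ 0.65, -0.24,  0.25]), array([ 0.676, -0.201,  0.25 ]), array([ 0.703, -0.224,  0.25 ]), array([ 0.682, -0.261,  0.25 ])]
```

```bash
cat >>h.py <<'E'
from scipy.linalg import logm,expm
def TT(p,R):
    M=np.eye(4);M[:3,:3]=R;M[:3,3]=p;return M
def cur():
    from plant import observe
    o=observe();return TT(o["ee_pos"],Rot.from_quat(o["eef_rot"]).as_matrix()),o
def down(yaw,tilt=None):
    # tool z down, tool x at yaw
    x=np.array([np.cos(yaw),np.sin(yaw),0]);z=np.array([0,0,-1.]);return np.c_[x,np.cross(z,x),z]
def rows(A,B,n):
    L=np.real(logm(np.linalg.inv(A)@B));D=expm(L/n)
    return n,"shift",D[:3,3].round(5),"turn",np.degrees(Rot.from_matrix(D[:3,:3]).as_rotvec()).round(3)
E
python3 - <<'E'
from h import *
d=pickle.load(open("a.pkl","rb"));W=d["wrist"];A,o=cur()
C=TT(-W["R"].T@W["t"],W["R"].T);print(np.linalg.inv(A)@C)
B=TT([.44,.13,.33],down(np.radians(-17.5)))
X=A.copy();X[2,3]=.33
print(rows(A,B,20))
# path
n,_,s,_,t=rows(A,B,20)
M=A.copy()
for i in range(20):
    M=M@TT(s,Rot.from_rotvec(np.radians(t)).as_matrix())
    if i%3==2:print(M[:3,3].round(3))
print(M[:3,3])
E
```

```text
[[ 1.34320014e-03 -9.48758902e-01 -3.15998008e-01  8.11241482e-02]
 [ 9.99999026e-01  1.39411152e-03  6.49469768e-05  5.02995249e-04]
 [ 3.78917441e-04 -3.15997787e-01  9.48759851e-01 -1.73730582e-01]
 [ 0.00000000e+00  0.00000000e+00  0.00000000e+00  1.00000000e+00]]
(20, 'shift', array([ 0.01365, -0.03534, -0.00656]), 'turn', array([-5.000e-03,  1.000e-03,  1.771e+00]))
[ 0.194 -0.457  0.218]
[ 0.215 -0.346  0.238]
[ 0.245 -0.236  0.258]
[ 0.286 -0.13   0.277]
[ 0.336 -0.028  0.297]
[0.395 0.069 0.317]
[0.43990206 0.12992724 0.32988563]
```

Emit:
drive_tool([
  [[0.0229,-0.0294,-0.005],[0,0,0]],
  [[0.0229,-0.0294,-0.005],[0,0,0]],
  [[0.0229,-0.0294,-0.005],[0,0,0]],
  [[0.0229,-0.0294,-0.005],[0,0,0]],
  [[0.0229,-0.0294,-0.005],[0,0,0]],
  [[0.0229,-0.0294,-0.005],[0,0,0]],
  [[0.0229,-0.0294,-0.005],[0,0,0]],
  [[0.0229,-0.0294,-0.005],[0,0,0]],
  [[0.0229,-0.0294,-0.005],[0,0,0]],
  [[0.0229,-0.0294,-0.005],[0,0,0]],
  [[0.0229,-0.0294,-0.005],[0,0,3]],
  [[0.0229,-0.0294,-0.005],[0,0,3]],
  [[0.0229,-0.0294,-0.005],[0,0,3]],
  [[0.0229,-0.0294,-0.005],[0,0,4]],
  [[0.0229,-0.0294,-0.005],[0,0,4]],
  [[0.0229,-0.0294,-0.005],[0,0,4]],
  [[0.0229,-0.0294,-0.005],[0,0,4]],
  [[0.0229,-0.0294,-0.005],[0,0,4]],
  [[0.0229,-0.0294,-0.005],[0,0,4]],
  [[0,0,0],[0,0,2.4]],
])

```text
t: 2.15
ee_pos: [0.4974, 0.0574, 0.292]
eef_rot: [0.988, -0.151, -0.002, -0.0]
ft_force: [0.2, -1.0, -0.0]
finger_gap: 0.0855
```

```bash
python3 - <<'E'
from h import *
shot("wrist","w1");A,o=cur();print(A.round(3),o["joints"])
E
```

```text
[[ 0.953 -0.302 -0.003  0.496]
 [-0.302 -0.953  0.     0.056]
 [-0.003  0.001 -1.     0.292]
 [ 0.     0.     0.     1.   ]] [ 4.44573934e-02 -1.34787755e-01  1.28620547e+00  2.25264856e-04
  1.99329903e+00  1.92166143e+00]
```

View pics/w1.png

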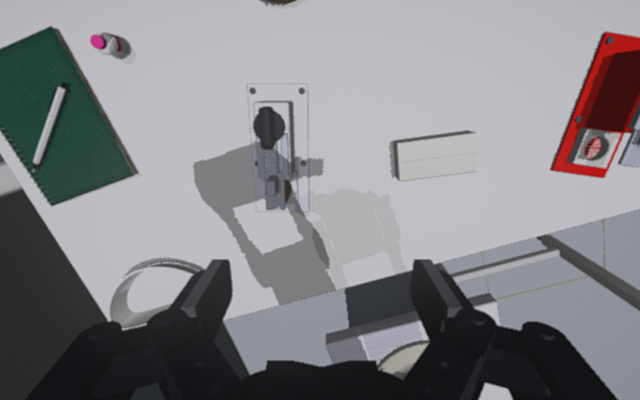

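Emit:
drive_tool([
  [[-0.003,-0.015,0.02],[0,0,0]],
  [[-0.003,-0.015,0.02],[0,0,0]],
  [[-0.003,-0.015,0.02],[0,0,0]],
  [[-0.003,-0.015,0.02],[0,0,0]],
  [[0,0,0],[0,0,0]],
  [[0,0,0],[0,0,0]],
])

```text
t: 2.8
ee_pos: [0.5016, 0.115, 0.2143]
eef_rot: [0.988, -0.152, -0.0, 0.0]
ft_force: [-0.0, 0.3, 0.2]
finger_gap: 0.0859
```

```bash
python3 - <<'E'
from h import *
c=shot("wrist","w2");A,o=cur();print(A.round(4))
im=c["image"][20:300,150:450,::-1];cv2.imwrite("pics/w2b.png",cv2.resize(im,None,fx=2.1,fy=2.1,interpolation=cv2.INTER_CUBIC))
E
```

```text
[[ 9.538e-01 -3.004e-01  1.300e-03  5.020e-01]
 [-3.004e-01 -9.538e-01 -2.000e-04  1.148e-01]
 [ 1.300e-03 -2.000e-04 -1.000e+00  2.153e-01]
 [ 0.000e+00  0.000e+00  0.000e+00  1.000e+00]]
```

View pics/w2b.png

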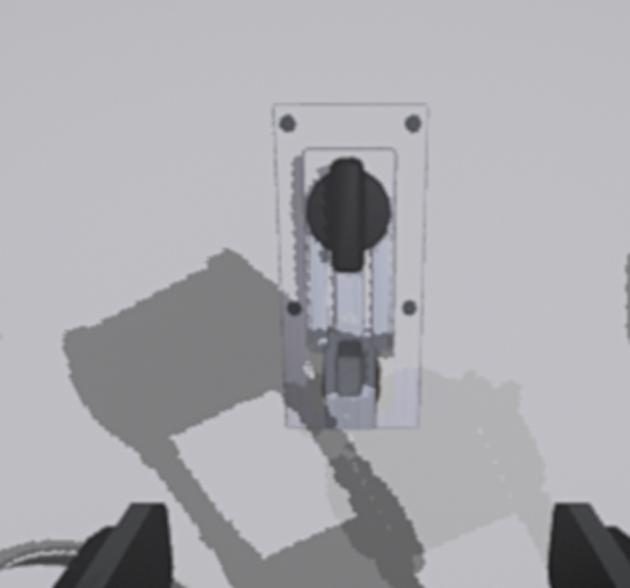

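```bash
cat >fit1.py <<'E'
from h import *
c=pickle.load(open("w2.pkl","rb"))
q=lambda a,b:np.array([150+(a+.5)/2.1-.5,20+(b+.5)/2.1-.5])
kb=[onz(c,q(*p),.119) for p in[(331,160),(363,160),(363,270),(332,270)]]
fn=[onz(c,q(*p),.106) for p in[(338,341),(362,341),(361,395),(337,395)]]
ft=[onz(c,q(*p),.006) for p in[(274,104),(428,104),(419,428),(286,428)]]
for n,l in(("knob",kb),("fin",fn),("foot",ft)):
    l=np.array(l);print(n,l[:,:2].round(4).tolist(),"ctr",l.mean(0).round(4),"len",np.linalg.norm(l[0]-l[3]),"wid",np.linalg.norm(l[0]-l[1]),"yaw",np.degrees(np.arctan2(*((l[0]+l[1]-l[2]-l[3])[[1,0]]))))
k=np.mean(kb,0);f=np.mean(fn,0);v=k-f;print("k-f",np.linalg.norm(v[:2]),np.degrees(np.arctan2(v[1],v[0])))
E
python3 fit1.py
```

```text
knob [[0.5811, 0.1012], [0.5774, 0.0894], [0.5366, 0.1021], [0.5404, 0.1142]] ctr [0.5589 0.1017 0.119 ] len 0.04270124876475058 wid 0.012414167235334356 yaw -17.44482557642142
fin [[0.5078, 0.1226], [0.5046, 0.1124], [0.4804, 0.1205], [0.4837, 0.1309]] ctr [0.4941 0.1216 0.106 ] len 0.025496890741166272 wid 0.010639772723393613 yaw -18.660222183206738
foot [[0.6182, 0.1263], [0.5935, 0.0474], [0.4135, 0.1031], [0.4384, 0.1828]] ctr [0.5159 0.1149 0.006 ] len 0.18845734868110503 wid 0.08271300803876948 yaw -17.322500289921816
k-f 0.06772920659969679 -17.068366226065077
```

```bash
python3 - <<'E'
from h import *
c=pickle.load(open("w2.pkl","rb"))
im=c["image"][85:230,275:355,::-1];im=cv2.convertScaleAbs(im,alpha=1.5,beta=20);cv2.imwrite("pics/w2c.png",cv2.resize(im,None,fx=4,fy=4,interpolation=cv2.INTER_CUBIC))
print(-c["R"].T@c["t"])
E
```

```text
[0.57921941 0.08990426 0.38811676]
```

View pics/w2c.png

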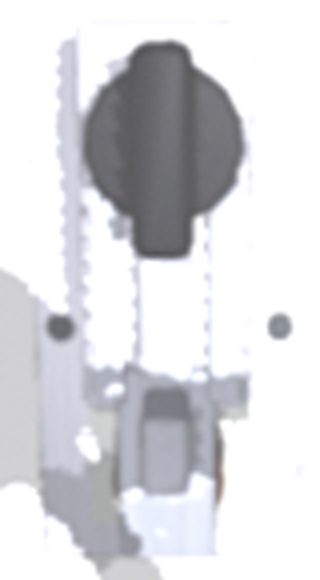

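```bash
cat >fit2.py <<'E'
from h import *
c=pickle.load(open("w2.pkl","rb"))
q=lambda a,b:np.array([275+(a+.5)/4-.5,85+(b+.5)/4-.5])
q2=lambda a,b:np.array([150+(a+.5)/2.1-.5,20+(b+.5)/2.1-.5])
obs=[((.036,.006,.106),q(143,415)),((.036,-.006,.106),q(190,415)),((.016,.006,.106),q(143,492)),((.016,-.006,.106),q(189,492)),
((.121,0,.119),q(161,42)),((.075,0,.119),q(161,257)),((.098,.019,.094),q(84,146)),((.098,-.019,.094),q(244,146))]
fo=[q2(274,104),q2(428,104),q2(419,428),q2(286,428)]
uv=np.array([o[1] for o in obs]+fo)
def model(p):
    x,y,t,m=p
    P=[o[0] for o in obs]+[(m+.095,.042,.004),(m+.095,-.042,.004),(m-.095,-.042,.004),(m-.095,.042,.004)]
    return proj(c,blockpts(x,y,t,P))
s=least_squares(lambda p:(model(p)-uv).ravel(),[.46,.13,-.3,.05],loss="soft_l1",x_scale=[.01,.01,.1,.01])
print(s.x,np.degrees(s.x[2]));print((model(s.x)-uv).round(1).tolist())
print(blockpts(*s.x[:3],[(0,0,0),(.026,0,.106),(.098,0,.109)]).round(4))
E
python3 fit2.py
```

```text
[ 0.46577096  0.1305817  -0.30129562  0.05206817] -17.262967359408442
[[-0.8, 0.4], [0.2, 0.4], [-0.5, 1.2], [0.5, 1.2], [0.1, -2.0], [0.5, 0.7], [-0.8, -1.3], [0.9, -1.4], [-0.5, -0.1], [0.2, -0.3], [0.0, 0.2], [-0.0, 0.3]]
[[0.4658 0.1306 0.    ]
 [0.4906 0.1229 0.106 ]
 [0.5594 0.1015 0.109 ]]
```

Emit:
drive_tool([
  [[0.0147,-0.0012,0.008],[0,0,0]],
  [[0.0147,-0.0012,0.008],[0,0,0]],
  [[0.0147,-0.0011,0.008],[0,0,0]],
  [[0.0147,-0.0011,0.008],[0,0,0]],
  [[0,0,0.021],[0,0,0]],
  [[0,0,0.021],[0,0,0]],
  [[0,0,0.021],[0,0,0]],
  [[0,0,0.021],[0,0,0]],
  [[0,0,0],[0,0,0]],
  [[0,0,0],[0,0,0]],
], hand=0.5)

```text
t: 3.85
ee_pos: [0.5599, 0.1016, 0.0996]
eef_rot: [0.988, -0.152, 0.001, -0.0]
ft_force: [0.4, -0.8, -0.5]
finger_gap: 0.0429
```

```bash
python3 - <<'E'
from h import *
c=shot("wrist","w3");A,o=cur();print(A.round(4),o["ft_force"],o["joints"])
E
```

```text
[[ 9.537e-01 -3.009e-01  2.900e-03  5.604e-01]
 [-3.009e-01 -9.537e-01  2.000e-04  1.018e-01]
 [ 2.700e-03 -1.100e-03 -1.000e+00  1.004e-01]
 [ 0.000e+00  0.000e+00  0.000e+00  1.000e+00]] [-0.45648314  1.24087007 -0.31372848] [ 1.20037921e-01  9.22012000e-03  1.48961894e+00 -1.15446742e-04
  1.63986378e+00  1.99646474e+00]
```

View pics/w3.png

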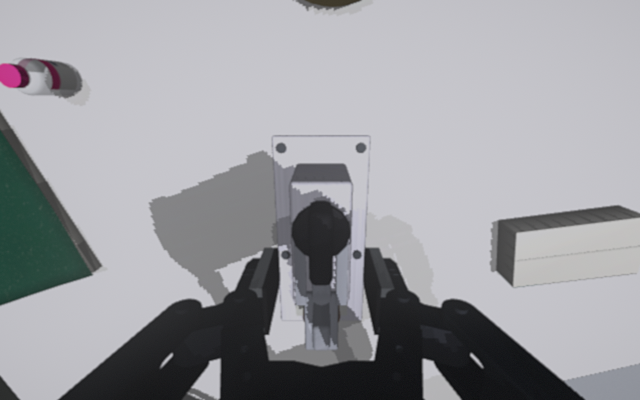

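Emit:
drive_tool([
  [[0,0,0],[0,0,0]],
  [[0,0,0],[0,0,0]],
  [[0,0,0],[0,0,0]],
  [[0,0,0],[0,0,0]],
  [[0,0,0],[0,0,0]],
  [[0,0,0],[0,0,0]],
], hand=0, newtons=40)

```text
t: 4.5
ee_pos: [0.5594, 0.1023, 0.0981]
eef_rot: [0.988, -0.152, -0.0, 0.0]
ft_force: [0.8, -0.3, 0.1]
finger_gap: 0.0001
```

```bash
python3 - <<'E'
from h import *
c=shot("wrist","w4");A,o=cur();print(A.round(4),o["finger_gap"],o["ft_force"],o["joints"])
c=shot("scene","s4");im=c["image"][150:330,220:420,::-1];cv2.imwrite("pics/s4b.png",cv2.resize(im,None,fx=3.3,fy=3.3,interpolation=cv2.INTER_CUBIC))
E
```

```text
[[ 9.538e-01 -3.003e-01 -1.000e-04  5.594e-01]
 [-3.003e-01 -9.538e-01 -0.000e+00  1.023e-01]
 [-1.000e-04  0.000e+00 -1.000e+00  9.800e-02]
 [ 0.000e+00  0.000e+00  0.000e+00  1.000e+00]] 0.0001309964686069487 [ 0.44793984 -0.20128349  0.05379436] [1.20979857e-01 1.04820747e-02 1.49254331e+00 1.21541093e-05
 1.63866957e+00 1.99678540e+00]
```

View pics/w4.png

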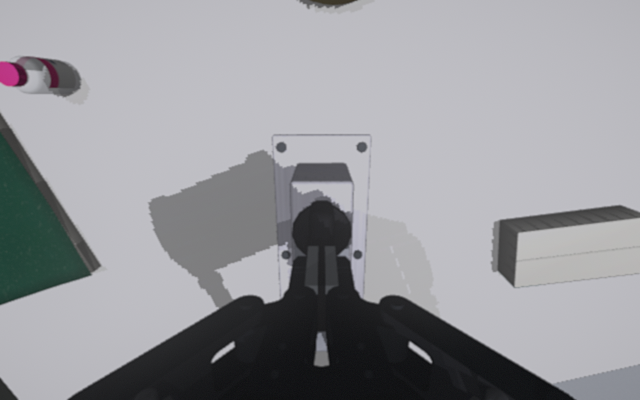

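View pics/s4b.png

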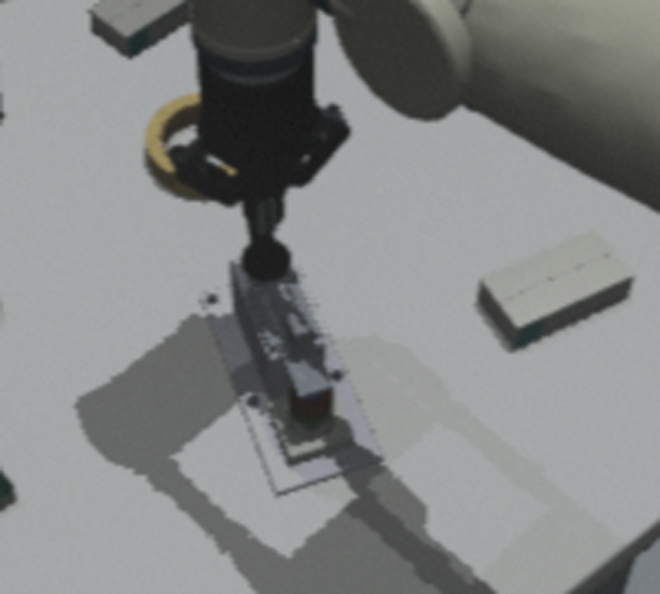

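```bash
python3 - <<'E'
from h import *
p=(.4658,.1306,-.3013)
for f in("w3","w4"):
    c=pickle.load(open(f+".pkl","rb"))
    print(f,"cam",(-c["R"].T@c["t"]).round(4),"tcp",proj(c,np.array([[.5594,.1023,.098]])).round(1))
    for n,P in(("disc c",(.098,0,.094)),("disc l",(.098,.019,.094)),("disc far",(.117,0,.094)),("bar far",(.121,0,.119)),("bar near",(.075,0,.119)),("fin",(.026,0,.106)),("foot far",(.147,.042,.004)),("foot far r",(.147,-.042,.004)),("guide far l",(.125,.022,.07)),("tip",(.098,0,.098))):print(n,proj(c,blockpts(*p,[P])).round(1))
cs=[];
for f in("w3","w4"):
    c=pickle.load(open(f+".pkl","rb"))
    im=cv2.convertScaleAbs(c["image"][180:300,260:380,::-1],alpha=2,beta=20);cs.append(cv2.resize(im,None,fx=3.3,fy=3.3,interpolation=cv2.INTER_CUBIC))
cv2.imwrite("pics/w34.png",np.hstack(cs))
E
```

```text
w3 cam [0.6372 0.0763 0.2735] tcp [[319.2 235.5]]
disc c [[320.4 232.4]]
disc l [[290.  232.5]]
disc far [[320.3 203.7]]
bar far [[320.1 212.2]]
bar near [[320.4 287.4]]
fin [[320.8 339.7]]
foot far [[271.1 135.4]]
foot far r [[370.2 135.1]]
guide far l [[287.6 180.7]]
tip [[320.4 235.1]]
w4 cam [0.6369 0.077  0.2719] tcp [[320.  235.5]]
disc c [[321.2 232.4]]
disc l [[290.5 232.4]]
disc far [[321.1 203.4]]
bar far [[321.1 212.1]]
bar near [[321.3 287.9]]
fin [[321.4 340.5]]
foot far [[271.3 134.6]]
foot far r [[371.1 134.3]]
guide far l [[288.1 180.2]]
tip [[321.2 235.1]]
```

View pics/w34.png

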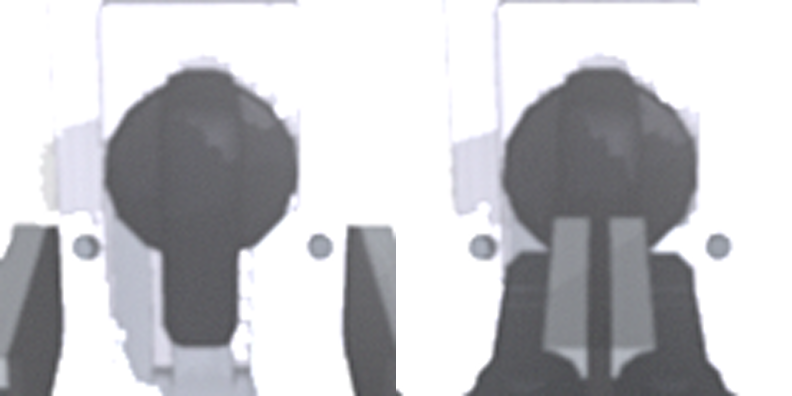

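Emit:
drive_tool([
  [[0,0,0],[0,0,0]],
  [[0,0,0],[0,0,0]],
  [[0,0,0],[0,0,0]],
  [[0,0,0],[0,0,0]],
  [[0,0,0.004],[0,0,0]],
  [[0,0,0.004],[0,0,0]],
  [[0,0,0],[0,0,0]],
], hand=0.5, newtons=20)

```text
t: 5.3
ee_pos: [0.5589, 0.1022, 0.0889]
eef_rot: [0.988, -0.152, -0.001, 0.0]
ft_force: [0.4, 0.3, 0.6]
finger_gap: 0.0428
```

Emit:
drive_tool([
  [[0,0,0],[0,0,0]],
  [[0,0,0],[0,0,0]],
  [[0,0,0],[0,0,0]],
  [[0,0,0],[0,0,0]],
], hand=0)

```text
t: 5.7
ee_pos: [0.5595, 0.1022, 0.0903]
eef_rot: [0.988, -0.152, 0.0, -0.0]
ft_force: [-0.5, -0.8, -0.6]
finger_gap: 0.0
```

```bash
python3 - <<'E'
from h import *
c=shot("wrist","w5")
im=cv2.convertScaleAbs(c["image"][180:340,240:400,::-1],alpha=2,beta=20);a=cv2.resize(im,None,fx=2.5,fy=2.5,interpolation=cv2.INTER_CUBIC)
c=shot("scene","s5")
im=cv2.convertScaleAbs(c["image"][190:270,270:350,::-1],alpha=1.5,beta=20);b=cv2.resize(im,None,fx=5,fy=5,interpolation=cv2.INTER_CUBIC)
cv2.imwrite("pics/w5b.png",np.hstack([a,b]))
print(proj(c,np.array([[.5594,.1022,.0903],[.5594,.1022,.109],[.5594,.1022,.119]])))
print(proj(c,blockpts(.4658,.1306,-.3013,[(.098,0,.094),(.098,0,.119)])))
E
```

```text
[[300.08078393 228.06068973]
 [299.85012924 223.27796879]
 [299.72429148 220.66867042]]
[[300.26541246 226.99431348]
 [299.95821113 220.53821243]]
```

View pics/w5b.png

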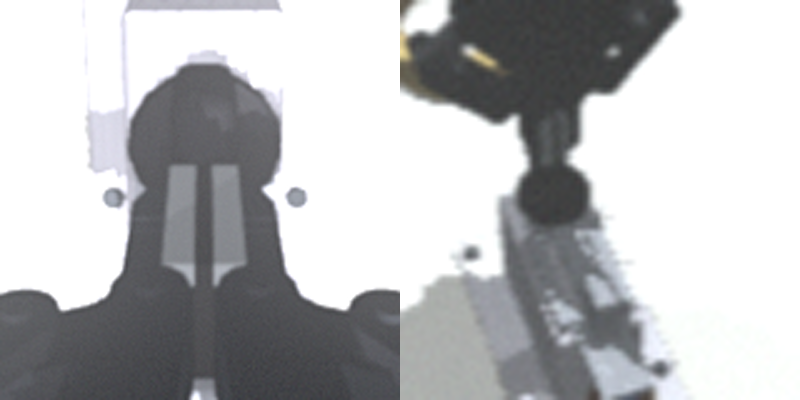

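Emit:
drive_tool([
  [[0,0,0],[0,0,0]],
  [[0,0,0],[0,0,0]],
  [[0,0,0],[0,0,0]],
  [[0,0,0.006],[0,0,0]],
  [[0,0,0.006],[0,0,0]],
  [[0,0,0],[0,0,0]],
], hand=0.4)

```text
t: 6.4
ee_pos: [0.5586, 0.1021, 0.0763]
eef_rot: [0.988, -0.152, -0.001, 0.0]
ft_force: [-0.3, 1.0, -0.8]
finger_gap: 0.0341
```

Emit:
drive_tool([
  [[0,0,0],[0,0,0]],
  [[0,0,0],[0,0,0]],
  [[0,0,0],[0,0,0]],
  [[0,0,0],[0,0,0]],
], hand=0)

```text
t: 6.8
ee_pos: [0.5593, 0.1022, 0.078]
eef_rot: [0.988, -0.152, -0.0, 0.0]
ft_force: [0.1, -0.7, -1.6]
finger_gap: 0.0133
```

Emit:
drive_tool([
  [[0,0,0],[0,0,0]],
  [[0,0,0],[0,0,0]],
  [[0,0,0.004],[0,0,0]],
  [[0,0,0.004],[0,0,0]],
  [[0,0,0],[0,0,0]],
], hand=0.4)

```text
t: 7.3
ee_pos: [0.5589, 0.1022, 0.0691]
eef_rot: [0.988, -0.152, -0.001, 0.0]
ft_force: [-0.7, 0.0, 0.8]
finger_gap: 0.0339
```

Emit:
drive_tool([
  [[0,0,0],[0,0,0]],
  [[0,0,0],[0,0,0]],
  [[0,0,0],[0,0,0]],
  [[0,0,0],[0,0,0]],
], hand=0, newtons=40)

```text
t: 7.7
ee_pos: [0.5594, 0.1022, 0.0701]
eef_rot: [0.988, -0.152, -0.0, 0.0]
ft_force: [-0.8, 0.5, -0.3]
finger_gap: 0.0132
```

```bash
python3 - <<'E'
from h import *
c=shot("wrist","w6");A,o=cur();print(A.round(4),o["finger_gap"],o["ft_force"],o["moment"],o["joints"])
im=cv2.convertScaleAbs(c["image"][180:340,240:400,::-1],alpha=2,beta=20);a=cv2.resize(im,None,fx=2.5,fy=2.5,interpolation=cv2.INTER_CUBIC)
c=shot("scene","s6")
im=cv2.convertScaleAbs(c["image"][190:270,270:350,::-1],alpha=1.5,beta=20);b=cv2.resize(im,None,fx=5,fy=5,interpolation=cv2.INTER_CUBIC)
cv2.imwrite("pics/w6b.png",np.hstack([a,b]))
E
```

```text
[[ 9.538e-01 -3.003e-01 -2.000e-04  5.594e-01]
 [-3.003e-01 -9.538e-01 -1.000e-04  1.022e-01]
 [-1.000e-04  2.000e-04 -1.000e+00  7.010e-02]
 [ 0.000e+00  0.000e+00  0.000e+00  1.000e+00]] 0.012996771600774339 [-0.46081239 -0.13993483 -0.33547455] [-0.11425675  0.18004902  0.02617408] [ 1.20919935e-01  2.00884533e-02  1.53250118e+00 -9.67142716e-05
  1.58916922e+00  1.99672296e+00]
```

View pics/w6b.png

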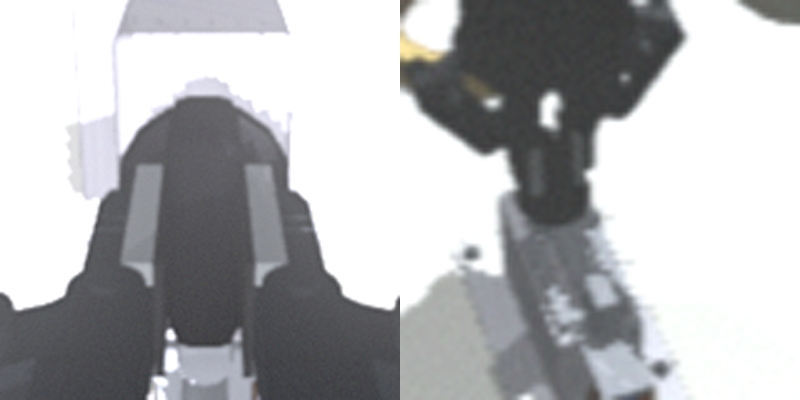

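Emit:
drive_tool([
  [[0,0,0],[0,0,-4]],
  [[0,0,0],[0,0,-7]],
  [[0,0,0],[0,0,-7]],
  [[0,0,0],[0,0,-7]],
  [[0,0,0],[0,0,-7]],
  [[0,0,0],[0,0,-7]],
  [[0,0,0],[0,0,-7]],
  [[0,0,0],[0,0,-7]],
  [[0,0,0],[0,0,-7]],
  [[0,0,0],[0,0,-7]],
  [[0,0,0],[0,0,-7]],
  [[0,0,0],[0,0,-7]],
  [[0,0,0],[0,0,-5]],
  [[0,0,0],[0,0,-4]],
  [[0,0,0],[0,0,0]],
  [[0,0,0],[0,0,0]],
], newtons=60)

```text
t: 9.4
ee_pos: [0.5588, 0.1033, 0.0702]
eef_rot: [0.807, 0.591, 0.0, -0.001]
ft_force: [-4.5, 3.7, 1.4]
finger_gap: 0.0124
```

```bash
python3 - <<'E'
from h import *
A,o=cur();print(A.round(4),o["finger_gap"],o["ft_force"],o["moment"],o["joints"])
E
```

```text
[[ 0.3011  0.9536 -0.0013  0.5588]
 [ 0.9536 -0.3011  0.0018  0.1033]
 [ 0.0013 -0.0018 -1.      0.0702]
 [ 0.      0.      0.      1.    ]] 0.012422226656688183 [-4.53606381  3.68407944  1.44838523] [0.62519585 0.67091458 0.0928989 ] [0.12174014 0.01984957 1.53259491 0.00191435 1.5902191  0.4276623 ]
```

Emit:
drive_tool([
  [[0,0,0],[0,0,0]],
  [[0,0,0],[0,0,0]],
  [[0,0,0],[0,0,0]],
  [[0,0,-0.02],[0,0,0]],
  [[0,0,-0.025],[0,0,0]],
  [[0,0,-0.025],[0,0,7]],
  [[0,0,-0.01],[0,0,8]],
  [[0,0,0],[0,0,8]],
  [[0,0,0],[0,0,8]],
  [[0,0,0],[0,0,8]],
  [[0,0,0],[0,0,8]],
  [[0,0,0],[0,0,8]],
  [[0,0,0],[0,0,8]],
  [[0,0,0],[0,0,8]],
  [[0,0,0],[0,0,8]],
  [[0,0,0],[0,0,7]],
  [[0,0,0],[0,0,3.7]],
  [[0,0,0],[0,0,0]],
], hand=0.45, newtons=30)

```text
t: 11.2
ee_pos: [0.5597, 0.102, 0.1502]
eef_rot: [0.989, -0.15, 0.0, 0.0]
ft_force: [0.1, 0.5, -0.3]
finger_gap: 0.0382
```

```bash
python3 - <<'E'
from h import *
c=shot("wrist","w7");A,o=cur();print(A.round(4),o["finger_gap"],o["ft_force"],o["joints"])
im=cv2.convertScaleAbs(c["image"][80:380,160:480,::-1],alpha=1.3,beta=10);cv2.imwrite("pics/w7b.png",cv2.resize(im,None,fx=1.9,fy=1.9,interpolation=cv2.INTER_CUBIC))
E
```

```text
[[ 9.557e-01 -2.945e-01  4.000e-04  5.596e-01]
 [-2.945e-01 -9.557e-01 -1.000e-04  1.020e-01]
 [ 4.000e-04 -0.000e+00 -1.000e+00  1.502e-01]
 [ 0.000e+00  0.000e+00  0.000e+00  1.000e+00]] 0.038260857701467324 [-0.66298293 -0.5527259  -0.14400271] [ 1.20666949e-01  2.30256882e-03  1.40851188e+00 -1.77175147e-04
  1.73037985e+00  1.99031521e+00]
```

View pics/w7b.png

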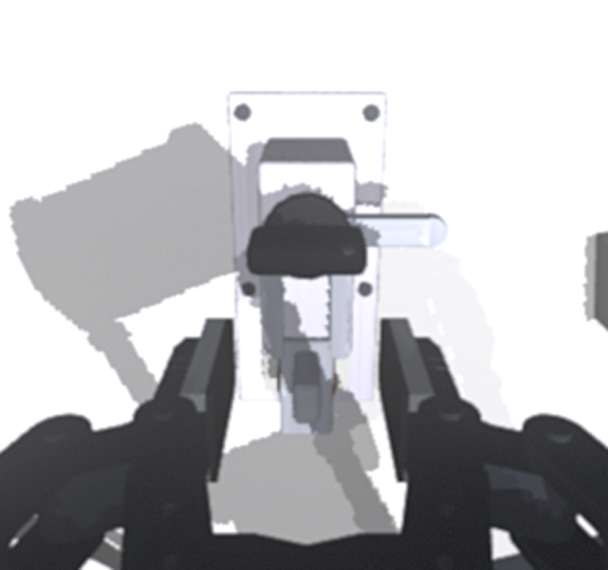

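Emit:
drive_tool([
  [[-0.0198,0,0.005],[0,0,0]],
  [[-0.0198,0,0.005],[0,0,0]],
  [[-0.0198,0,0.01],[0,0,0]],
  [[-0.0198,0,0.01],[0,0,0]],
  [[0,0,0.02],[0,0,0]],
  [[0,0,0.018],[0,0,0]],
  [[0,0,0.014],[0,0,0]],
  [[0,0,0.014],[0,0,0]],
  [[0,0,0],[0,0,0]],
  [[0,0,0],[0,0,0]],
])

```text
t: 12.25
ee_pos: [0.4838, 0.1256, 0.0541]
eef_rot: [0.989, -0.149, -0.0, 0.0]
ft_force: [0.5, -0.3, -0.3]
finger_gap: 0.0386
```

```bash
python3 - <<'E'
from h import *
c=shot("wrist","w8");A,o=cur();print(A.round(4),o["finger_gap"],o["ft_force"])
im=cv2.convertScaleAbs(c["image"][80:380,160:480,::-1],alpha=1.3,beta=10);cv2.imwrite("pics/w8b.png",cv2.resize(im,None,fx=1.9,fy=1.9,interpolation=cv2.INTER_CUBIC))
E
```

```text
[[ 9.554e-01 -2.953e-01  9.000e-04  4.843e-01]
 [-2.953e-01 -9.554e-01  2.000e-04  1.256e-01]
 [ 8.000e-04 -4.000e-04 -1.000e+00  5.480e-02]
 [ 0.000e+00  0.000e+00  0.000e+00  1.000e+00]] 0.038221319239143486 [-0.26455161 -0.05239854  1.2027642 ]
```

View pics/w8b.png

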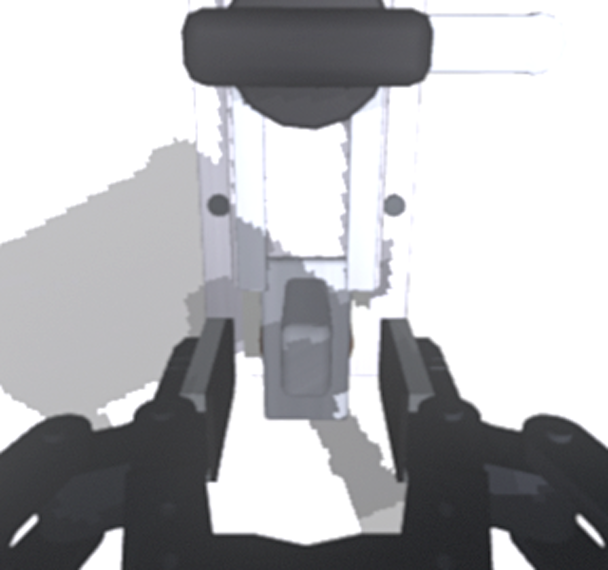

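Emit:
drive_tool([
  [[0,0,0],[0,0,0]],
  [[0,0,0],[0,0,0]],
  [[0,0,0],[0,0,0]],
  [[0,0,0],[0,0,0]],
], hand=0, newtons=40)

```text
t: 12.7
ee_pos: [0.4844, 0.1257, 0.0551]
eef_rot: [0.989, -0.149, 0.001, -0.0]
ft_force: [-0.1, -0.7, 3.6]
finger_gap: 0.011
```

```bash
python3 - <<'E'
from h import *
c=shot("wrist","w9");A,o=cur();print(A.round(4),o["finger_gap"],o["ft_force"])
im=cv2.convertScaleAbs(c["image"][80:380,160:480,::-1],alpha=1.3,beta=10);cv2.imwrite("pics/w9b.png",cv2.resize(im,None,fx=1.9,fy=1.9,interpolation=cv2.INTER_CUBIC))
E
```

```text
[[ 9.554e-01 -2.954e-01  1.900e-03  4.844e-01]
 [-2.954e-01 -9.554e-01  2.000e-04  1.256e-01]
 [ 1.800e-03 -7.000e-04 -1.000e+00  5.510e-02]
 [ 0.000e+00  0.000e+00  0.000e+00  1.000e+00]] 0.01149631605923307 [ 0.22885672 -0.44372709  6.51026203]
```

View pics/w9b.png

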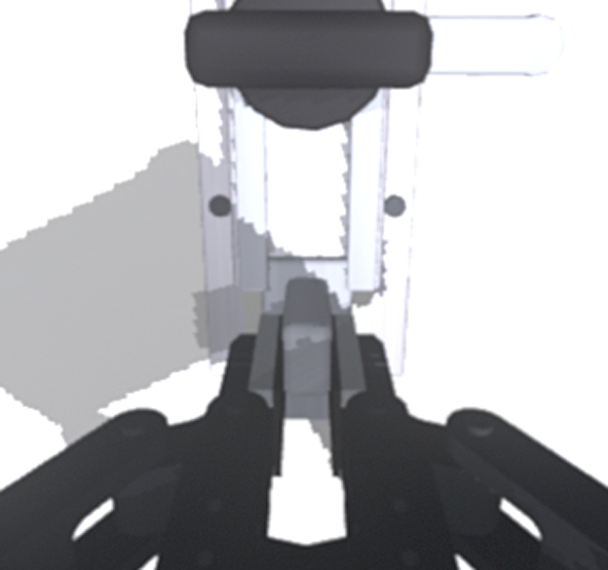

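Emit:
drive_tool([
  [[0,0,-0.001],[0,0,0]],
  [[0.004,0,0],[0,0,0]],
  [[0.006,0,0],[0,0,0]],
  [[0.006,0,0],[0,0,0]],
  [[0.006,0,0],[0,0,0]],
  [[0.006,0,0],[0,0,0]],
  [[0.006,0,0],[0,0,0]],
  [[0.006,0,0],[0,0,0]],
  [[0.005,0,0],[0,0,0]],
  [[0,0,0],[0,0,0]],
  [[0,0,0],[0,0,0]],
])

```text
t: 13.85
ee_pos: [0.5274, 0.1122, 0.0552]
eef_rot: [0.989, -0.149, 0.001, -0.0]
ft_force: [2.0, 0.0, 2.5]
finger_gap: 0.0106
```

```bash
python3 - <<'E'
from h import *
c=shot("wrist","w10");A,o=cur();print(A.round(4),o["finger_gap"],o["ft_force"])
im=cv2.convertScaleAbs(c["image"][80:380,160:480,::-1],alpha=1.3,beta=10);cv2.imwrite("pics/w10b.png",cv2.resize(im,None,fx=1.9,fy=1.9,interpolation=cv2.INTER_CUBIC))
c=shot("scene","s10");
E
```

```text
[[ 9.553e-01 -2.955e-01  1.000e-03  5.272e-01]
 [-2.955e-01 -9.553e-01 -1.000e-04  1.122e-01]
 [ 1.000e-03 -2.000e-04 -1.000e+00  5.520e-02]
 [ 0.000e+00  0.000e+00  0.000e+00  1.000e+00]] 0.01130478563389481 [2.3628866  0.71115753 2.06464812]
```

View pics/w10b.png

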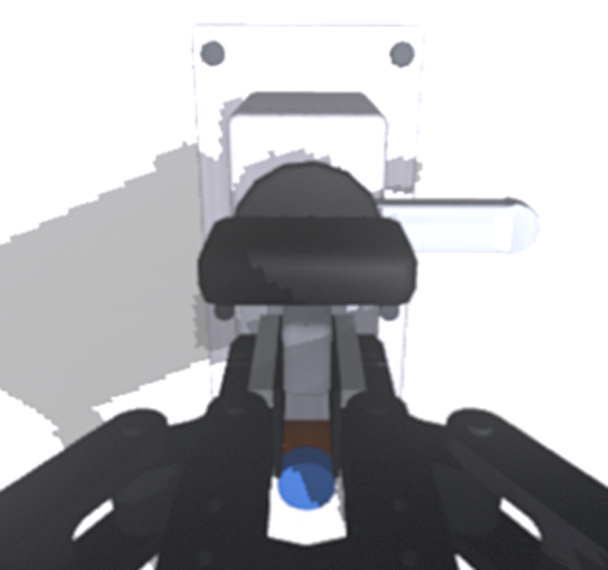

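Emit:
drive_tool([
  [[0,0,0],[0,0,0]],
  [[0,0,0],[0,0,0]],
  [[0,0,0],[0,0,0]],
  [[0,0,-0.025],[0,0,0]],
  [[0,0,-0.03],[0,0,0]],
  [[0,0,-0.03],[0,0,0]],
  [[-0.01,0,-0.015],[0,0,0]],
  [[-0.02,0,0],[0,0,0]],
  [[-0.02,0,0],[0,0,0]],
  [[-0.01,0,0],[0,0,0]],
  [[0,0,0],[0,0,0]],
], hand=0.5)

```text
t: 15.05
ee_pos: [0.4683, 0.1305, 0.1548]
eef_rot: [0.989, -0.149, -0.0, 0.0]
ft_force: [-0.8, -0.3, -0.7]
finger_gap: 0.0426
```

```bash
python3 - <<'E'
from h import *
c=shot("wrist","w11");A,o=cur();print(A.round(4),o["finger_gap"],o["ft_force"])
im=cv2.convertScaleAbs(c["image"][60:360,160:480,::-1],alpha=1.3,beta=10);cv2.imwrite("pics/w11b.png",cv2.resize(im,None,fx=1.9,fy=1.9,interpolation=cv2.INTER_CUBIC))
c=shot("scene","s11");im=cv2.convertScaleAbs(c["image"][200:310,260:350,::-1],alpha=1.3,beta=10);cv2.imwrite("pics/s11b.png",cv2.resize(im,None,fx=5,fy=5,interpolation=cv2.INTER_CUBIC))
E
```

```text
[[ 9.556e-01 -2.946e-01  1.000e-04  4.690e-01]
 [-2.946e-01 -9.556e-01 -2.000e-04  1.302e-01]
 [ 1.000e-04  2.000e-04 -1.000e+00  1.547e-01]
 [ 0.000e+00  0.000e+00  0.000e+00  1.000e+00]] 0.042747406686550075 [-0.02562441 -0.77424428 -0.61481228]
```

View pics/w11b.png

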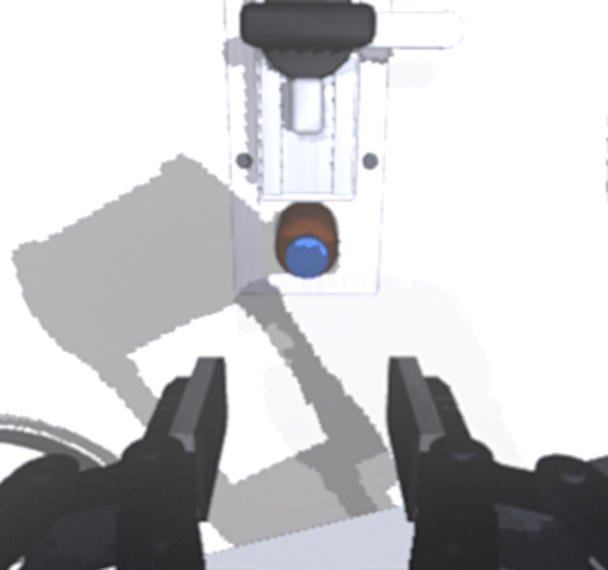

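View pics/s11b.png

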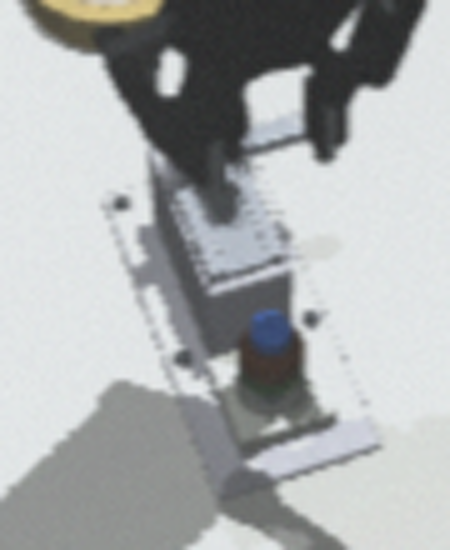

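```bash
python3 - <<'E'
from h import *
c=pickle.load(open("s11.pkl","rb"));w=pickle.load(open("w11.pkl","rb"))
A=np.array([.469,.1302,.1547]);X=np.array([.9556,-.2946,0]);Y=np.array([-.2946,-.9556,0])
for oy in(.0215,.027):
  for dz in(.0,.01,.02,.03,.04): print(oy,dz,proj(c,(A+Y*oy+[0,0,dz])[None]).round(1),"w",proj(w,(A+Y*.0215+X*.011+[0,0,dz])[None]).round(1))
print("w obs tips",160+225/1.9,60+357/1.9,160+388/1.9,60+357/1.9)
cap=np.array([160+307/1.9,60+257/1.9]);print(onz(w,cap,.068))
print(proj(w,blockpts(.4658,.1306,-.3013,[(0,0,.068),(.026+.0447,0,.106),(.098,0,.119)])), cap)
E
```

```text
0.0215 0.0 [[322.  238.9]] w [[356.2 217.5]]
0.0215 0.01 [[322.1 236.2]] w [[358.1 224.2]]
0.0215 0.02 [[322.1 233.4]] w [[360.2 231.5]]
0.0215 0.03 [[322.2 230.6]] w [[362.5 239.7]]
0.0215 0.04 [[322.2 227.8]] w [[365.1 249. ]]
0.027 0.0 [[324.4 238.2]] w [[356.2 217.5]]
0.027 0.01 [[324.4 235.5]] w [[358.1 224.2]]
0.027 0.02 [[324.5 232.8]] w [[360.2 231.5]]
0.027 0.03 [[324.5 229.9]] w [[362.5 239.7]]
0.027 0.04 [[324.6 227.1]] w [[365.1 249. ]]
w obs tips 278.42105263157896 247.89473684210526 364.2105263157895 247.89473684210526
[0.46588258 0.130234   0.068     ]
[[321.20530581 195.46627997]
 [321.56612815 114.35887827]
 [321.76215437  70.07663516]] [321.57894737 195.26315789]
```

Emit:
drive_tool([
  [[-0.003,0.0007,0.01],[0,0,0]],
  [[0,0,0.02],[0,0,0]],
  [[0,0,0.02],[0,0,0]],
  [[0,0,0.02],[0,0,0]],
  [[0,0,0.02],[0,0,0]],
  [[0,0,0.02],[0,0,0]],
  [[0,0,0.01],[0,0,0]],
  [[0,0,0],[0,0,0]],
], hand=0.7)

```text
t: 15.95
ee_pos: [0.4651, 0.1298, 0.0326]
eef_rot: [0.989, -0.15, -0.002, 0.001]
ft_force: [-0.5, -1.1, 0.4]
finger_gap: 0.0597
```

```bash
python3 - <<'E'
from h import *
c=shot("wrist","w12");A,o=cur();print(A.round(4),o["finger_gap"],o["ft_force"])
im=cv2.convertScaleAbs(c["image"][60:360,160:480,::-1],alpha=1.3,beta=10);a=cv2.resize(im,None,fx=1.2,fy=1.2,interpolation=cv2.INTER_CUBIC)
c=shot("scene","s12");im=cv2.convertScaleAbs(c["image"][200:310,260:350,::-1],alpha=1.3,beta=10);b=cv2.resize(im,(294,360),interpolation=cv2.INTER_CUBIC);cv2.imwrite("pics/w12b.png",np.hstack([a,b]))
E
```

```text
[[ 9.553e-01 -2.956e-01 -1.800e-03  4.659e-01]
 [-2.956e-01 -9.553e-01 -4.000e-04  1.300e-01]
 [-1.600e-03  9.000e-04 -1.000e+00  3.430e-02]
 [ 0.000e+00  0.000e+00  0.000e+00  1.000e+00]] 0.059569340663910814 [0.95566273 0.4063273  1.17242218]
```

View pics/w12b.png

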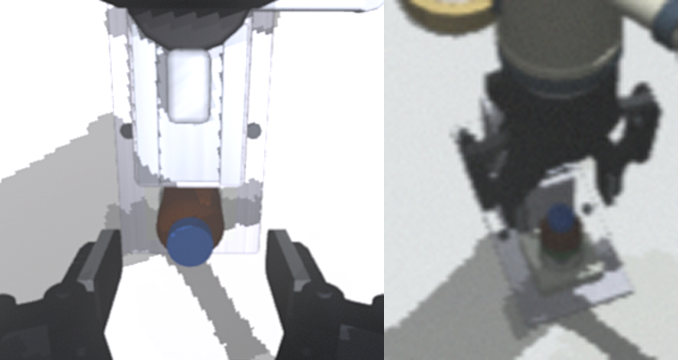

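Emit:
drive_tool([
  [[0,0,0.012],[0,0,0]],
  [[0,0,0.012],[0,0,0]],
  [[0,0,0.01],[0,0,0]],
  [[0,0,0],[0,0,0]],
  [[0,0,0],[0,0,0]],
])

```text
t: 16.55
ee_pos: [0.466, 0.1302, 0.0006]
eef_rot: [0.989, -0.149, -0.0, 0.0]
ft_force: [1.0, -0.4, 0.5]
finger_gap: 0.0598
```

```bash
python3 - <<'E'
from h import *
c=shot("wrist","w13");A,o=cur();print(A.round(4),o["finger_gap"],o["ft_force"])
im=cv2.convertScaleAbs(c["image"][60:360,160:480,::-1],alpha=1.3,beta=10);a=cv2.resize(im,None,fx=1.2,fy=1.2,interpolation=cv2.INTER_CUBIC)
c=shot("scene","s13");im=cv2.convertScaleAbs(c["image"][200:310,260:350,::-1],alpha=1.3,beta=10);b=cv2.resize(im,(294,360),interpolation=cv2.INTER_CUBIC);cv2.imwrite("pics/w13b.png",np.hstack([a,b]))
E
```

```text
[[ 0.9554 -0.2953  0.      0.4664]
 [-0.2953 -0.9554  0.      0.1303]
 [ 0.     -0.     -1.      0.0012]
 [ 0.      0.      0.      1.    ]] 0.059928714721757544 [0.4054987  0.66948087 0.22932193]
```

View pics/w13b.png

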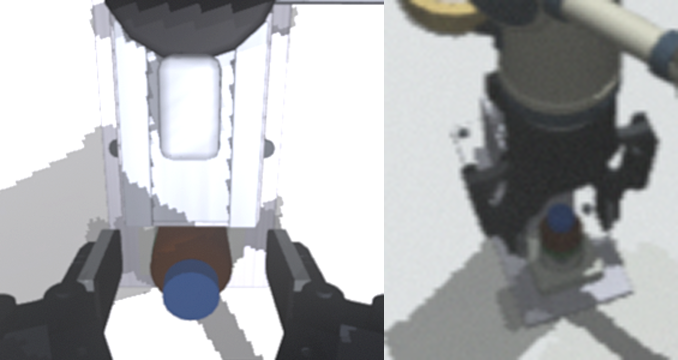

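Emit:
drive_tool([
  [[-0.0005,0,0.006],[0,0,0]],
  [[0,0,0.006],[0,0,0]],
  [[0,0,0],[0,0,0]],
  [[0,0,0],[0,0,0]],
])

```text
t: 17.05
ee_pos: [0.4656, 0.1304, -0.0113]
eef_rot: [0.989, -0.149, -0.0, 0.0]
ft_force: [-0.5, 0.6, 0.1]
finger_gap: 0.0598
```

Emit:
drive_tool([
  [[0,0,0],[0,0,0]],
  [[0,0,0],[0,0,0]],
  [[0,0,0],[0,0,0]],
  [[0,0,0],[0,0,0]],
  [[0,0,0],[0,0,0]],
], hand=0, newtons=30)

```text
t: 17.55
ee_pos: [0.4662, 0.1305, -0.0106]
eef_rot: [0.989, -0.149, 0.0, -0.0]
ft_force: [-0.1, -0.4, 2.4]
finger_gap: 0.0306
```

```bash
python3 - <<'E'
from h import *
c=shot("wrist","w14");A,o=cur();print(A.round(4),o["finger_gap"],o["ft_force"])
im=cv2.convertScaleAbs(c["image"][60:360,160:480,::-1],alpha=1.3,beta=10);a=cv2.resize(im,None,fx=1.2,fy=1.2,interpolation=cv2.INTER_CUBIC)
c=shot("scene","s14");im=cv2.convertScaleAbs(c["image"][200:310,260:350,::-1],alpha=1.3,beta=10);b=cv2.resize(im,(294,360),interpolation=cv2.INTER_CUBIC);cv2.imwrite("pics/w14b.png",np.hstack([a,b]))
E
```

```text
[[ 9.554e-01 -2.954e-01  8.000e-04  4.662e-01]
 [-2.954e-01 -9.554e-01  2.000e-04  1.305e-01]
 [ 7.000e-04 -4.000e-04 -1.000e+00 -1.050e-02]
 [ 0.000e+00  0.000e+00  0.000e+00  1.000e+00]] 0.030782791794353306 [1.05289312 0.60996042 2.63915689]
```

View pics/w14b.png

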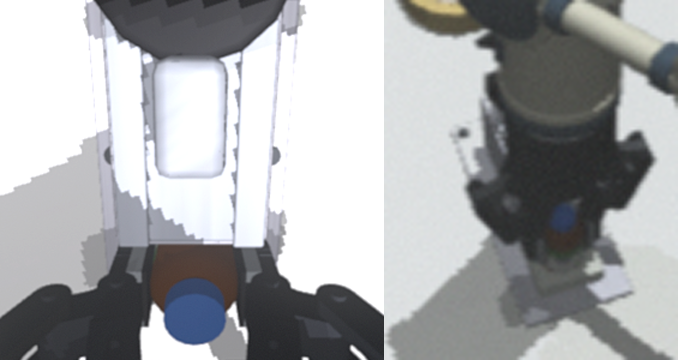

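Emit:
drive_tool([
  [[0,0,-0.005],[0,0,0]],
  [[0,0,-0.015],[0,0,0]],
  [[0,0,-0.02],[0,0,0]],
  [[0,0,-0.025],[0,0,0]],
  [[0,0,-0.03],[0,0,0]],
  [[0,0,-0.035],[0,0,0]],
  [[0,0,-0.035],[0,0,0]],
  [[0,0,-0.035],[0,0,0]],
  [[0,0,-0.02],[0,0,0]],
  [[0,0,0],[0,0,0]],
  [[0,0,0],[0,0,0]],
])

```text
t: 18.75
ee_pos: [0.4658, 0.1303, 0.2093]
eef_rot: [0.989, -0.149, 0.0, -0.0]
ft_force: [1.1, -0.3, -0.7]
finger_gap: 0.0311
```

```bash
python3 - <<'E'
from h import *
c=shot("wrist","w15");A,o=cur();print(A.round(4),o["finger_gap"],o["ft_force"])
im=cv2.convertScaleAbs(c["image"],alpha=1.2,beta=10);a=im[:,:,::-1]
c=shot("scene","s15");c2=shot("top","t15");cv2.imwrite("pics/w15b.png",a)
im=cv2.convertScaleAbs(c["image"][60:330,200:480,::-1],alpha=1.3,beta=10);cv2.imwrite("pics/s15b.png",cv2.resize(im,None,fx=2.1,fy=2.1))
E
```

```text
[[ 9.554e-01 -2.954e-01 -1.600e-03  4.654e-01]
 [-2.954e-01 -9.554e-01 -4.000e-04  1.303e-01]
 [-1.400e-03  9.000e-04 -1.000e+00  2.081e-01]
 [ 0.000e+00  0.000e+00  0.000e+00  1.000e+00]] 0.030756187592229926 [-0.24152672  0.01437321 -0.16508261]
```

View pics/w15b.png

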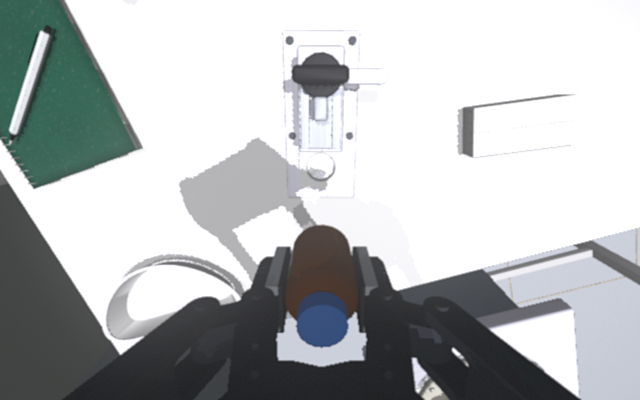

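View pics/s15b.png

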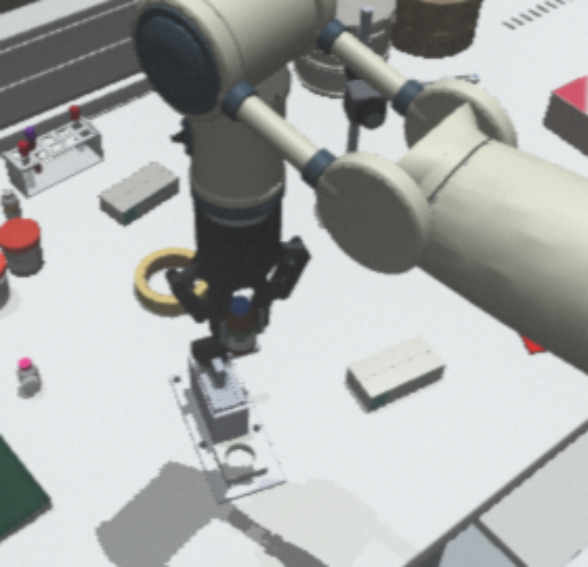

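```bash
cat >>h.py <<'E'
def viewpose(post,ang,h,back=0,up=0,off=(0,0,-.0475),lensd=.075,tilt=30):
    u=np.array([np.cos(ang),np.sin(ang),0]);mid=np.r_[post[0],post[1],h]+u*(lensd+.12+back)+[0,0,up]
    t=np.radians(tilt);z=-u*np.sin(t)-np.array([0,0,np.cos(t)]);y=np.cross(z,-u);y/=np.linalg.norm(y);x=np.cross(y,z)
    R=np.c_[x,y,z];return TT(mid-R@np.array(off),R),mid
E
python3 - <<'E'
from h import *
A,o=cur();A[2,3]=.2093
B,m=viewpose((.745,-.289),np.radians(152),.19,.07,.08);print(B.round(3),m)
print(rows(A,B,16))
c=pickle.load(open("w15.pkl","rb"));print(proj(c,np.array([A[:3,:3]@[0,0,-.0785]+A[:3,3],A[:3,:3]@[0,0,-.0165]+A[:3,3]])))
E
```

```text
[[ 0.765 -0.469  0.441  0.532]
 [-0.407 -0.883 -0.235 -0.176]
 [ 0.5    0.    -0.866  0.229]
 [ 0.     0.     0.     1.   ]] [ 0.51101889 -0.16459004  0.27      ]
(16, 'shift', array([0.01118, 0.01616, 0.00166]), 'turn', array([-0.171,  1.879,  0.662]))
[[319.46010263 326.84889715]
 [320.3481838  248.99573853]]
```

Emit:
drive_tool([
  [[0.0112,0.0162,0.0017],[-0.17,1.88,0.66]],
  [[0.0112,0.0162,0.0017],[-0.17,1.88,0.66]],
  [[0.0112,0.0162,0.0017],[-0.17,1.88,0.66]],
  [[0.0112,0.0162,0.0017],[-0.17,1.88,0.66]],
  [[0.0112,0.0162,0.0017],[-0.17,1.88,0.66]],
  [[0.0112,0.0162,0.0017],[-0.17,1.88,0.66]],
  [[0.0112,0.0162,0.0017],[-0.17,1.88,0.66]],
  [[0.0112,0.0162,0.0017],[-0.17,1.88,0.66]],
  [[0.0112,0.0162,0.0017],[-0.17,1.88,0.66]],
  [[0.0112,0.0162,0.0017],[-0.17,1.88,0.66]],
  [[0.0112,0.0162,0.0017],[-0.17,1.88,0.66]],
  [[0.0112,0.0162,0.0017],[-0.17,1.88,0.66]],
  [[0.0112,0.0162,0.0017],[-0.17,1.88,0.66]],
  [[0.0112,0.0162,0.0017],[-0.17,1.88,0.66]],
  [[0.0112,0.0162,0.0017],[-0.17,1.88,0.66]],
  [[0.0112,0.0162,0.0017],[-0.17,1.88,0.66]],
  [[0,0,0],[0,0,0]],
  [[0,0,0],[0,0,0]],
])

```text
t: 20.7
ee_pos: [0.5322, -0.1771, 0.2282]
eef_rot: [0.937, -0.234, 0.253, 0.062]
ft_force: [-0.5, -0.6, -0.3]
finger_gap: 0.0306
```

```bash
python3 - <<'E'
from h import *
c=shot("wrist","w16");A,o=cur();print(A.round(4),o["finger_gap"],o["joints"])
im=cv2.convertScaleAbs(c["image"],alpha=1.3,beta=20);cv2.imwrite("pics/w16b.png",im[:,:,::-1])
c=shot("scene","s16");im=cv2.convertScaleAbs(c["image"][40:240,280:480,::-1],alpha=1.3,beta=10);a=cv2.resize(im,None,fx=2,fy=2)
c=shot("top","t16");im=cv2.convertScaleAbs(c["image"][80:280,300:500,::-1],alpha=1.3,beta=10);b=cv2.resize(im,None,fx=2,fy=2);cv2.imwrite("pics/st16.png",np.hstack([a,b]))
E
```

```text
[[ 0.7629 -0.4695  0.4445  0.5325]
 [-0.4069 -0.8829 -0.2343 -0.1766]
 [ 0.5024 -0.0021 -0.8646  0.2282]
 [ 0.      0.      0.      1.    ]] 0.030722089348754998 [-0.3287674  -0.52423836  1.79789126 -0.08032805  1.34754939  1.72822851]
```

View pics/w16b.png

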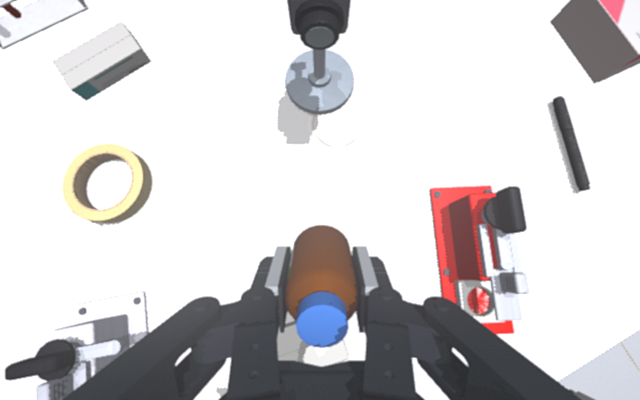

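View pics/st16.png

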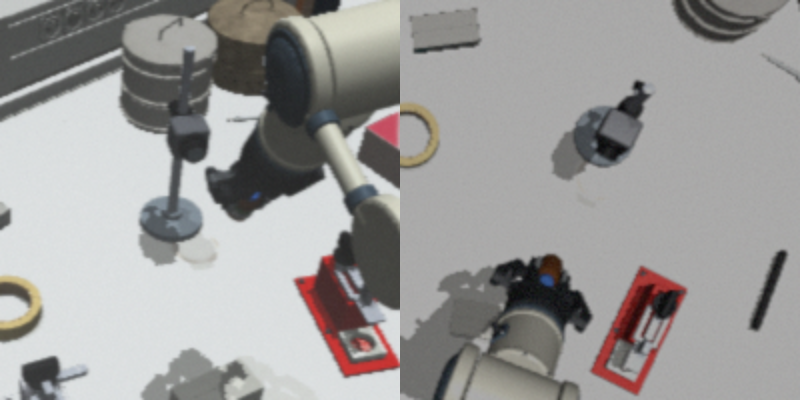

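```bash
python3 - <<'E'
from h import *
c=pickle.load(open("w16.pkl","rb"))
a=cv2.resize(cv2.convertScaleAbs(c["image"][0:120,270:370,::-1],alpha=1.8,beta=40),None,fx=4.5,fy=4.5,interpolation=cv2.INTER_CUBIC)
d=pickle.load(open("a.pkl","rb"))
b=cv2.resize(cv2.convertScaleAbs(d["scene"]["image"][85:165,345:390,::-1],alpha=1.8,beta=40),None,fx=6.75,fy=6.75,interpolation=cv2.INTER_CUBIC)
print(a.shape,b.shape);cv2.imwrite("pics/lens.png",np.hstack([a,b]))
b=cv2.resize(cv2.convertScaleAbs(d["top"]["image"][110:170,380:435,::-1],alpha=2.,beta=40),None,fx=10,fy=10,interpolation=cv2.INTER_CUBIC);cv2.imwrite("pics/lenst.png",b)
E
```

```text
(540, 450, 3) (540, 304, 3)
```

View pics/lens.png

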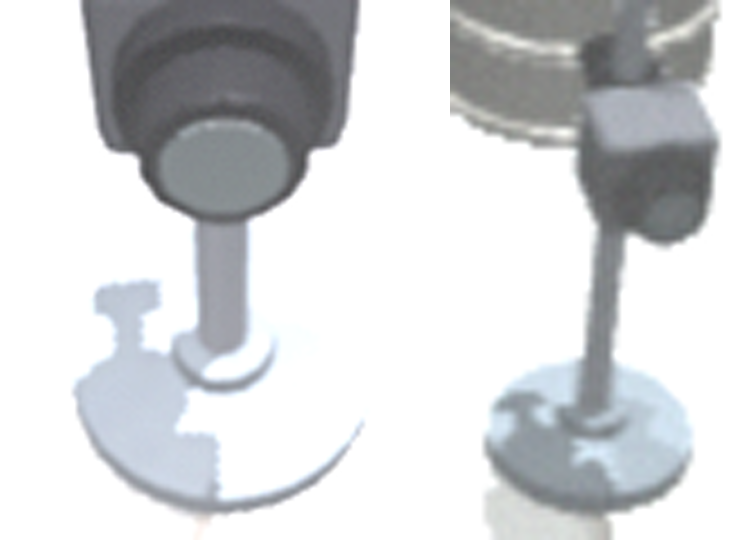

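View pics/lenst.png

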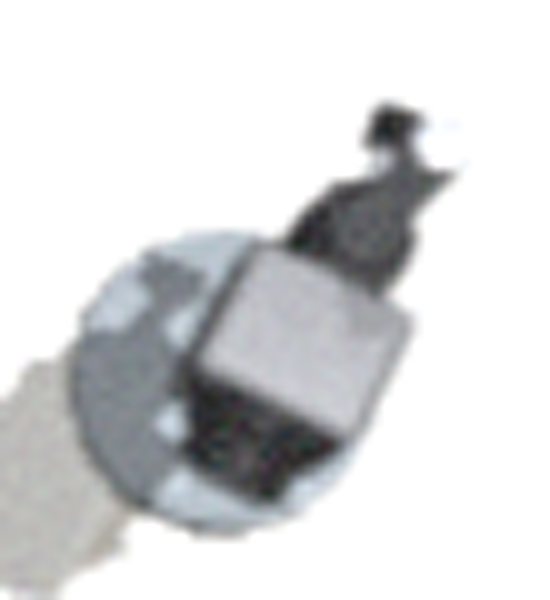

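```bash
cat >lens.py <<'E'
from h import *
W=pickle.load(open("w16.pkl","rb"));d=pickle.load(open("a.pkl","rb"));S=d["scene"];T=d["top"]
qw=lambda a,b:np.array([270+(a+.5)/4.5-.5,(b+.5)/4.5-.5]);qs=lambda a,b:np.array([345+(a-450+.5)/6.75-.5,85+(b+.5)/6.75-.5]);qt=lambda a,b:np.array([380+(a+.5)/10-.5,110+(b+.5)/10-.5])
print("tri lens",tri([(W,qw(225,166)),(S,qs(672,215))]))
print("post base w",onz(W,qw(223,352),.012),"foot ctr top",onz(T,qt(222,383),.01),"foot scn",onz(S,qs(590,438),.01))
f=1/1
def res(p):
    x,y,a,h=p;u=np.array([np.cos(a),np.sin(a),0]);v=np.array([-u[1],u[0],0]);P=np.array([x,y,0]);L=P+.075*u+[0,0,h]
    r=[]
    def add(c,X,uv,w):r.extend((proj(c,np.array(X)[None])[0]-uv)*w)
    add(W,L,qw(225,166),2);add(S,L,qs(672,215),1)
    # rim sides in wrist: only column
    for s,cx in((1,308),(-1,141)):
        r.append((proj(W,(L+s*.017*v)[None])[0][0]-qw(cx,0)[0])*1.)
    add(W,P+[0,0,.012],qw(223,352),1);add(T,P+[0,0,.008],qt(222,383),1);add(S,P+[0,0,.008],qs(590,438),1)
    # head top edge dir in top
    a1=onz(T,qt(190,375),h+.023);a2=onz(T,qt(343,440),h+.023);b1=onz(T,qt(260,240),h+.023);b2=onz(T,qt(412,320),h+.023)
    for e in(a2-a1,b2-b1):
        e=e/np.linalg.norm(e);r.append(100*(e@u)*.5)
    m=(a1+a2+b1+b2)/4;r.append(((m-P)@v)*300)
    return np.array(r)
s=least_squares(res,[.745,-.289,2.65,.19],x_scale=[.01,.01,.1,.01],loss="soft_l1")
x,y,a,h=s.x;u=np.array([np.cos(a),np.sin(a)])
print(s.x,np.degrees(a),"lens",np.array([x,y])+.075*u);print(res(s.x).round(1))
E
python3 lens.py
```

```text
tri lens (array([ 0.68280189, -0.25606597,  0.18849333]), np.float64(0.08371264402104828))
post base w [ 0.75003161 -0.28934574  0.012     ] foot ctr top [ 0.74758156 -0.28879815  0.01      ] foot scn [ 0.742678   -0.28306107  0.01      ]
[ 0.74982185 -0.28913563  2.68342135  0.18874913] 153.74871797560192 lens [ 0.68255714 -0.25596247]
[ 0.   0.1  0.1  0.1  1.8 -1.6 -0.1  0.2 -0.  -0.6 -0.1 -1.5 -2.9  1.4
 -0.1]
```

```bash
python3 - <<'E'
from h import *
A,o=cur()
B,m=viewpose((.74982,-.28914),2.6834,.1888);print(B.round(4),m)
print(rows(A,B,8))
c=pickle.load(open("w16.pkl","rb"))
im=c["image"].astype(int);mask=(im[...,2]>im[...,0]+60)&(im[...,2]>100);mask[:280]=0
ys,xs=np.nonzero(mask);print("cap px",xs.min(),xs.max(),ys.min(),ys.max())
pts=lambda r,z:np.array([A[:3,3]+A[:3,:3]@[r*np.cos(t),r*np.sin(t),z] for t in np.linspace(0,6.28,73)])
for r,z in((.010,-.0785),(.010,-.07),(.016,-.0165)):
    q=proj(c,pts(r,z));print(r,z,q.min(0).round(1),q.max(0).round(1))
cv2.imwrite("pics/vial16.png",cv2.resize(cv2.convertScaleAbs(c["image"][215:355,260:385,::-1],alpha=1.5,beta=20),None,fx=4,fy=4,interpolation=cv2.INTER_CUBIC))
E
```

```text
[[ 0.7767 -0.4423  0.4484  0.5962]
 [-0.3831 -0.8969 -0.2212 -0.2134]
 [ 0.5     0.     -0.866   0.1477]
 [ 0.      0.      0.      1.    ]] [ 0.57493359 -0.20288606  0.1888    ]
(8, 'shift', array([0.0029 , 0.00055, 0.01331]), 'turn', array([ 0.092, -0.019, -0.189]))
cap px 296 346 292 346
0.01 -0.0785 [289.1 302. ] [343.  346.4]
0.01 -0.07 [291.2 288.2] [341.6 330.5]
0.016 -0.0165 [289.2 220.8] [346.5 272.4]
```

View pics/vial16.png

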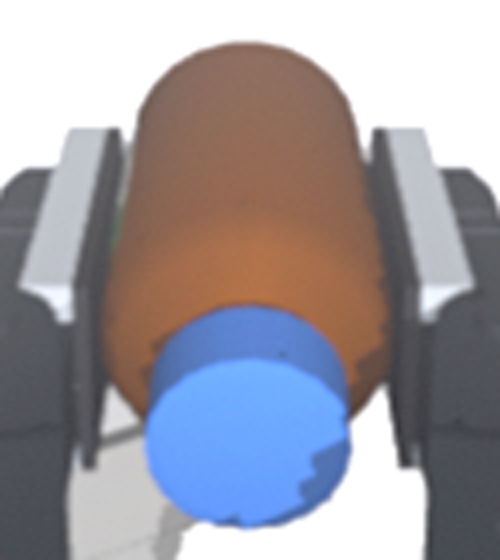

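```bash
python3 - <<'E'
from h import *
from plant import observe
for i in range(2):
    A,o=cur();
    c=pickle.load(open("w16.pkl","rb"));C=TT(-c["R"].T@c["t"],c["R"].T);M=np.linalg.inv(A)@C;print(M[:3,3].round(4),Rot.from_matrix(M[:3,:3]).as_euler("xyz",degrees=True).round(2),o["ee_pos"],o["eef_rot"],o["t"])
d=pickle.load(open("w15.pkl","rb"));im=d["image"].astype(int);mask=(im[...,2]>im[...,0]+40)&(im[...,2]>70);mask[:280]=0;mask[:,:270]=0;mask[:,370:]=0
ys,xs=np.nonzero(mask);print("cap px w15",xs.min(),xs.max(),ys.min(),ys.max())
E
```

```text
[ 0.0811  0.0021 -0.1741] [-1.845e+01 -5.000e-02  9.009e+01] [ 0.53286466 -0.17596496  0.22816866] [ 0.93696931 -0.23331382  0.25265917  0.0617779 ] 20.85
[ 0.0811  0.0021 -0.1741] [-1.845e+01 -5.000e-02  9.009e+01] [ 0.53286466 -0.17596496  0.22816866] [ 0.93696931 -0.23331382  0.25265917  0.0617779 ] 20.85
cap px w15 297 346 304 346
```

Emit:
drive_tool([
  [[0.0029,0.0005,0.0133],[0.09,0,-0.19]],
  [[0.0029,0.0005,0.0133],[0.09,0,-0.19]],
  [[0.0029,0.0005,0.0133],[0.09,0,-0.19]],
  [[0.0029,0.0005,0.0133],[0.09,0,-0.19]],
  [[0.0029,0.0005,0.0133],[0.09,0,-0.19]],
  [[0.0029,0.0005,0.0133],[0.09,0,-0.19]],
  [[0.0029,0.0005,0.0133],[0.09,0,-0.19]],
  [[0.0029,0.0005,0.0133],[0.09,0,-0.19]],
  [[0,0,0],[0,0,0]],
  [[0,0,0],[0,0,0]],
  [[0,0,0],[0,0,0]],
  [[0,0,0],[0,0,0]],
])

```text
t: 22.05
ee_pos: [0.5967, -0.2134, 0.149]
eef_rot: [0.94, -0.219, 0.254, 0.059]
ft_force: [0.5, 0.5, -0.0]
finger_gap: 0.031
```

```bash
python3 - <<'E'
from h import *
for i in range(4):
    c=shot("wrist",f"w17_{i}");A,o=cur();print(o["t"],A[:3,3].round(4),(A[:3,2]).round(4),A[:3,0].round(4))
cv2.imwrite("pics/w17b.png",cv2.convertScaleAbs(c["image"],alpha=1.4,beta=20)[:,:,::-1])
c=shot("scene","s17");im=cv2.convertScaleAbs(c["image"][40:240,280:480,::-1],alpha=1.3,beta=10);a=cv2.resize(im,None,fx=2,fy=2)
c=shot("top","t17");im=cv2.convertScaleAbs(c["image"][80:280,300:500,::-1],alpha=1.3,beta=10);b=cv2.resize(im,None,fx=2,fy=2);cv2.imwrite("pics/st17.png",np.hstack([a,b]))
E
```

```text
22.1 [ 0.5967 -0.2133  0.1489] [ 0.4516 -0.2231 -0.8638] [ 0.7747 -0.3823  0.5038]
22.15 [ 0.5966 -0.2133  0.1488] [ 0.4515 -0.2231 -0.8639] [ 0.7748 -0.3823  0.5036]
22.2 [ 0.5966 -0.2133  0.1486] [ 0.4513 -0.223  -0.8641] [ 0.7749 -0.3824  0.5034]
22.25 [ 0.5965 -0.2133  0.1484] [ 0.4511 -0.2229 -0.8642] [ 0.775  -0.3824  0.5032]
```

View pics/w17b.png

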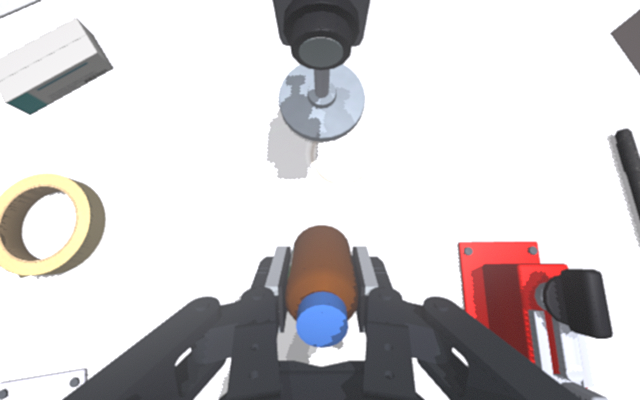

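View pics/st17.png

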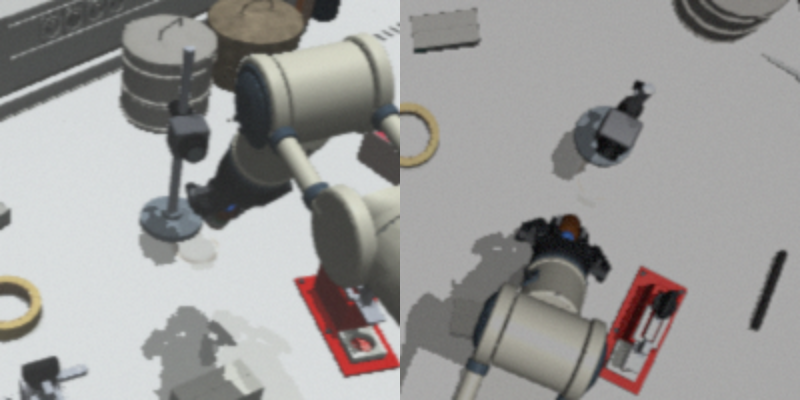

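```bash
python3 - <<'E'
from h import *
c=pickle.load(open("w17_3.pkl","rb"))
cv2.imwrite("pics/lens17.png",cv2.resize(cv2.convertScaleAbs(c["image"][0:145,260:385,::-1],alpha=2.2,beta=40),None,fx=4,fy=4,interpolation=cv2.INTER_CUBIC))
E
```

```text
(no output)
```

View pics/lens17.png

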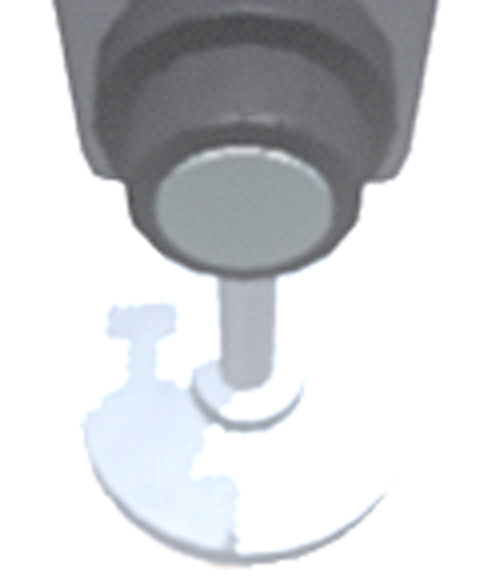

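```bash
cat >>lens.py <<'E'
print("---- refine")
W2=pickle.load(open("w17_3.pkl","rb"));q2=lambda a,b:np.array([260+(a+.5)/4-.5,(b+.5)/4-.5])
print("pred lens",proj(W2,np.r_[x+.075*u[0],y+.075*u[1],h][None]),"obs",q2(244,206))
print("tri all",tri([(W,qw(225,166)),(W2,q2(244,206)),(S,qs(672,215))]),"wrist only",tri([(W,qw(225,166)),(W2,q2(244,206))]))
L=tri([(W,qw(225,166)),(W2,q2(244,206)),(S,qs(672,215))])[0]
print("post base",onz(W2,q2(248,388),.012))
# head front-bottom corners at z=L.z-.023, 52 wide => depth & direction
c1=onz(W2,q2(88,178),L[2]-.023);c2=onz(W2,q2(410,180),L[2]-.023);e=c2-c1
print("head corners",c1,c2,"w",np.linalg.norm(e),"normal ang",np.degrees(np.arctan2(e[0],-e[1])),np.degrees(np.arctan2(-e[0],e[1])), "L-mid",L-(c1+c2)/2)
E
python3 lens.py | sed -n '/refine/,$p'
```

```text
---- refine
pred lens [[320.65049608  51.39556321]] obs [320.625  51.125]
tri all (array([ 0.68297865, -0.25615603,  0.18832147]), np.float64(0.09031769301769543)) wrist only (array([ 0.68400186, -0.2566676 ,  0.18682496]), np.float64(0.04148112462036124))
post base [ 0.74880802 -0.28923479  0.012     ]
head corners [ 0.71396561 -0.24381938  0.16532147] [ 0.69112184 -0.28931867  0.16532147] w 0.05091192262697284 normal ang -26.65979876730843 153.34020123269158 L-mid [-0.01956507  0.010413    0.023     ]
```

```bash
python3 - <<'E'
from h import *
a=pickle.load(open("a.pkl","rb"))["wrist"]
M=TT([.0811,.0005,-.1737],np.array([[.0013,-.94876,-.316],[1,.0014,.0001],[.0004,-.316,.94876]]))
c=pickle.load(open("w17_3.pkl","rb"));C=TT(-c["R"].T@c["t"],c["R"].T);A=C@np.linalg.inv(M)
im=c["image"].astype(int);mask=(im[...,2]>im[...,0]+40)&(im[...,2]>70);mask[:280]=0;mask[:,:270]=0;mask[:,370:]=0
ys,xs=np.nonzero(mask);print("cap obs",xs.min(),xs.max(),ys.min(),ys.max())
for dz in(-.003,0,.003):
  for r,z in((.010,-.0785),(.016,-.0165)):
    q=proj(c,np.array([A[:3,3]+A[:3,:3]@[r*np.cos(t),r*np.sin(t),z+dz] for t in np.linspace(0,6.28,73)]));print(dz,r,q.min(0).round(1),q.max(0).round(1))
A2,o=cur();print(A[:3,3],A2[:3,3],"mid",(A2[:3,3]-.0475*A2[:3,2]).round(4),"tilt",np.degrees(np.arccos(-A2[2,2])),o["joint_vel"].round(4),o["t"])
cv2.imwrite("pics/vial17.png",cv2.resize(cv2.convertScaleAbs(c["image"][215:355,260:385,::-1],alpha=1.5,beta=20),None,fx=4,fy=4,interpolation=cv2.INTER_CUBIC))
# keeper check and bystanders
t0=pickle.load(open("a.pkl","rb"))["top"]["image"];t1=pickle.load(open("t17.pkl","rb"))["image"]
cv2.imwrite("pics/topcmp.png",np.vstack([t0[100:290,150:480],t1[100:290,150:480]])[:,:,::-1])
E
```

```text
cap obs 296 347 292 346
-0.003 0.01 [291.8 308.2] [347.3 353.4]
-0.003 0.016 [290.9 223.3] [349.3 275.7]
0 0.01 [292.5 302.8] [346.6 347.2]
0 0.016 [291.4 221.1] [348.9 272.8]
0.003 0.01 [293.2 297.6] [346.  341.3]
0.003 0.016 [291.9 219. ] [348.4 270. ]
[ 0.59639501 -0.21318252  0.14888325] [ 0.59649897 -0.21333389  0.14812389] mid [ 0.5751 -0.2027  0.1892] tilt 30.187465265671282 [ 0.0009  0.0019  0.     -0.001   0.0005  0.0002] 22.35
```

View pics/vial17.png

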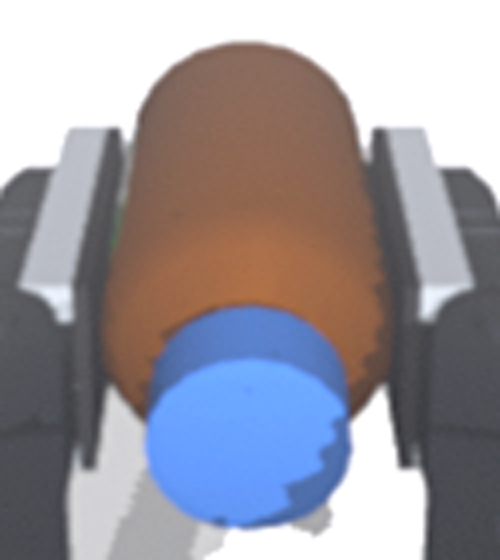

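View pics/topcmp.png

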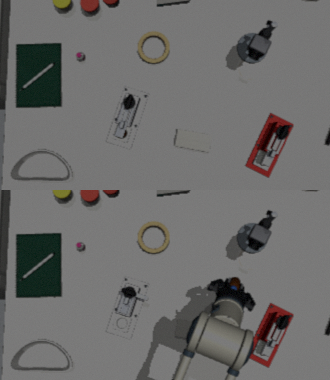

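Emit:
drive_tool([
  [[0,0,0],[0,0,0]],
  [[0,0,0],[0,0,0]],
  [[0,0,0],[0,0,0]],
  [[0,0,0],[0,0,0]],
  [[0,0,0],[0,0,0]],
  [[0,0,0],[0,0,0]],
])

```text
t: 22.95
ee_pos: [0.5965, -0.2134, 0.1478]
eef_rot: [0.94, -0.22, 0.253, 0.059]
ft_force: [-0.1, -0.1, -0.1]
finger_gap: 0.0309
```

```bash
python3 - <<'E'
from h import *
A2,o=cur();print("mid",(A2[:3,3]-.0475*A2[:3,2]).round(4),"axis",-A2[:3,2],o["finger_gap"],o["ft_force"],o["joint_vel"].round(4),o["t"])
from plant import close_job
print(close_job())
E
```

```text
mid [ 0.5751 -0.2028  0.1889] axis [-0.45033179  0.22275432  0.86462813] 0.030868515052655216 [-0.12726278 -0.14372967 -0.14194668] [ 0.0019 -0.0004  0.0001  0.0004 -0.0014 -0.0006] 22.95
the job is handed in; nothing more can be done
None
```

I turned the knob a quarter turn anticlockwise and slid the keeper back about 45 mm by its fin. I then lifted the vial straight out and handed the job in at 23 s, holding it at the inspection camera.

**Last checks:**
- **Position:** the vial's middle is at (0.575, -0.203, 0.189), about 1 mm from the view spot I worked out from the images.
- **Tilt:** it is tipped 30.2° with its cap leaning away from the lens. The lens direction is good to about 1–2°.
- **Grip:** the fingers hold at a 31 mm opening. The arm is at rest and there is no outside force on it.
- **Surroundings:** the knob, keeper and camera stand look as intended in the pictures, and the bystanders I could see had not moved. The arm hid the carton in the final top view; nothing came near it.

**Checks that disagreed:**
- **Finger length:** the real fingertips sit about 33 mm behind the reported TCP. The first two tries at the knob therefore closed on empty air above it, with no force on anything. I corrected for this in all later grasps.
- **Vial's bottom edge:** in the wrist picture it lies about 4 pixels from my model, probably because the edge is rounded. The cap matches the model.

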